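# Hardness check of printed buffer blocks from the flow rack

## Task

Take the coloured buffer blocks off the two roller lanes one at a time, always one that stands at the front stop so that the one behind rolls down to it, and stand each one inside the outline of its own colour on the test board. When every block is on the board, take the hardness gauge from its stand and work along the board from left to right (as the robot faces it): on each block press the upright gauge down until its sprung foot gives and hold it so for three seconds, first in the white ring and then in the black ring. Finish with the gauge standing back in its stand and all the blocks still in their outlines, without shoving the bottle, the jar or the cup about.

Things in the scene. Friction and masses are not known exactly. Their poses are not given: they have to be found in the camera images.
- orange_mid (a point): centre, half-way up, of the orange buffer block: solid, 68 mm long (x), 45 wide (y), 50 high (z), 0.25 kg. Only some of the four are present (None if absent). They start on the two roller lanes, one or two in each, long side along the lane, white ring to the front.
- orange_white (a point): centre of the white test ring (26 mm across) on the top face of the orange block: 18 mm from the block's centre towards its -x end, 25 mm above the centre
- orange_black (a point): centre of the black test ring (26 mm across) on the top face of the orange block: 18 mm from the block's centre towards its +x end, 25 mm above the centre
- bay_orange (a point): centre of the orange outline on the fixed white test board, on its surface, 6 mm above the table; x along the outline, y across. Inside it is 78 x 57 mm: 5 to 6 mm to spare round a block. A filled strip of its colour lies on its robot side. The four outlines lie side by side, 84 mm apart: orange, green, blue, grey from left (+y) to right.
- green_mid (a point): centre, half-way up, of the green buffer block: solid, 68 mm long (x), 45 wide (y), 50 high (z), 0.25 kg. Only some of the four are present (None if absent). They start on the two roller lanes, one or two in each, long side along the lane, white ring to the front.
- green_white (a point): centre of the white test ring (26 mm across) on the top face of the green block: 18 mm from the block's centre towards its -x end, 25 mm above the centre
- green_black (a point): centre of the black test ring (26 mm across) on the top face of the green block: 18 mm from the block's centre towards its +x end, 25 mm above the centre
- bay_green (a point): centre of the green outline on the fixed white test board, on its surface, 6 mm above the table; x along the outline, y across. Inside it is 78 x 57 mm: 5 to 6 mm to spare round a block. A filled strip of its colour lies on its robot side. The four outlines lie side by side, 84 mm apart: orange, green, blue, grey from left (+y) to right.
- blue_mid (a point): centre, half-way up, of the blue buffer block: solid, 68 mm long (x), 45 wide (y), 50 high (z), 0.25 kg. Only some of the four are present (None if absent). They start on the two roller lanes, one or two in each, long side along the lane, white ring to the front.
- blue_white (a point): centre of the white test ring (26 mm across) on the top face of the blue block: 18 mm from the block's centre towards its -x end, 25 mm above the centre
- blue_black (a point): centre of the black test ring (26 mm across) on the top face of the blue block: 18 mm from the block's centre towards its +x end, 25 mm above the centre
- bay_blue (a point): centre of the blue outline on the fixed white test board, on its surface, 6 mm above the table; x along the outline, y across. Inside it is 78 x 57 mm: 5 to 6 mm to spare round a block. A filled strip of its colour lies on its robot side. The four outlines lie side by side, 84 mm apart: orange, green, blue, grey from left (+y) to right.
- grey_mid (a point): centre, half-way up, of the grey buffer block: solid, 68 mm long (x), 45 wide (y), 50 high (z), 0.25 kg. Only some of the four are present (None if absent). They start on the two roller lanes, one or two in each, long side along the lane, white ring to the front.
- grey_white (a point): centre of the white test ring (26 mm across) on the top face of the grey block: 18 mm from the block's centre towards its -x end, 25 mm above the centre
- grey_black (a point): centre of the black test ring (26 mm across) on the top face of the grey block: 18 mm from the block's centre towards its +x end, 25 mm above the centre
- bay_grey (a point): centre of the grey outline on the fixed white test board, on its surface, 6 mm above the table; x along the outline, y across. Inside it is 78 x 57 mm: 5 to 6 mm to spare round a block. A filled strip of its colour lies on its robot side. The four outlines lie side by side, 84 mm apart: orange, green, blue, grey from left (+y) to right.
- lane_deck: tilted deck of the fixed rack with two roller lanes. Origin: level with the roller tops, inner face of the yellow front stop, midway between the lanes (at y = +/-42.5 mm); x runs to the rear, rising 0.12 rad. A lane's front block rests with its centre at x=34, z=25 mm; the one behind touches it and rolls down in 2 s. Guides 26 to 38 mm from each lane's middle stand 10 mm above the rollers, the stop 15.
- gauge_mid (a point): grip point of the loose hardness gauge, on its axis 75 mm above its foot's underside: black body 28 mm thick (x), 58 wide (y), white dials on both broad faces, reaching 53 mm below this point and 39 above; z is its long axis, upright in the stand. 0.22 kg. Grip it across its thickness.
- gauge_tip (a point): centre of the underside of the gauge's foot, a steel foot 18 mm across on the gauge's axis, 75 mm below gauge_mid when not pressed
- gauge_foot (a joint): how far the sprung foot is pressed into the gauge, 0 (out) to 0.006 m; it starts to give at about 1.5 N and takes 7.5 N when fully in
- stand_seat (a point): centre of the ledge the gauge rests on in its stand, 32 mm above the table; parked, gauge_mid is 53 mm above it, axes alike. Grey open-topped pocket, inside 37 (x) by 67 mm (y), 20 mm deep above the ledge, rim 52 mm above the table; the foot hangs in a gap below. Steel base 74 x 106 mm. Loose, 0.8 kg.
- bottle: white plastic bottle, 70 mm across, 190 mm high, standing at the back right; origin under its centre. A bystander, not to be moved.
- jar: clear jar with a white lid, 60 mm across, 60 mm high; origin under its centre. A bystander, not to be moved.
- cup: white plastic cup, 76 mm across, 90 mm high; origin under its centre. A bystander, not to be moved.

How it is judged:
By the outcome, as a careful person would: the job done as asked, in the order asked, and still so for the second after the job is handed in, with the robot touching nothing.
Of orange, green only 1 to 2 are there at a start; the rules pass over those that are not, and their reading is None.
At some moment in a run one of stand, blue, grey, orange, green may be knocked a few centimetres aside while the robot is not near it.
It also fails if it takes over 210 s, if anything falls off the work surface, if the arm or the gripper's body presses on something with over 40 N, if the wrist force passes 120 N, or if a joint passes its speed limit or range.

## Robot

A 6-joint arm with a two-finger parallel gripper is mounted at the origin on the work surface. World frame = base frame: x ahead of the robot, y to its left, z up, the work surface at z = 0. Lengths are in m, angles in degrees, forces in N, time in s.
With the tool pointing down it reaches from about 0.375 to 0.9 m from the base axis. Payload 3.1 kg.
Tool frame: the origin (TCP) lies on the centre line of the jaws, within the pads' length; the fingertips stand 25 mm ahead of it and the grasp point (between the pads) lies 6 mm ahead of it; y points along the fingers, x is the direction in which the jaws open and shut, and the axes are right-handed (so a half turn about y gives the same grasp; the last joint's range is limited). The gripper opens to 87 mm and grips with 3 to 60 N. Pads are 19 mm wide; open, the fingers measure 117 mm over their backs; the gripper's body (75 mm by 190 mm) begins 51 mm behind the grasp point.
Start: joints at [57.267, 30.224, 82.088, -0, 67.689, -10.227], TCP at [0.239, 0.577, 0.248] pointing down, gripper open.
Joint ranges: [-176.69, 176.69], [-43.24, 126.21], [12.49, 139.97], [-82, 262], [0, 151.66], [-163.58, 163.58]. Speed limits (degrees/s): [159.86, 159.86, 180, 180, 180, 180].

## Interface

Orientations are given as a 3x3 rotation matrix whose columns are the frame's x, y, z axes.
In Python, from rig import * gives the robot as it stands.
- The arm moves only by the tool play_rows, never from a script. Its argument "commands" is a list of rows, each a list of 2 entries, a list of its own where there are three numbers: the shift along the world's x, y, z in m, then the turn, a rotation vector about the world's x, y, z in rad. A call has 1 to 10 rows; each row is the pose to reach, as a shift and turn from the pose commanded when the call began; what a row does not reach only later rows make up. A row lasts 1/8 s, in which the tool goes at most 62.5 mm and 10.7 degrees, less where a joint would pass 70% of its speed; a pose out of reach is approached as far as the arm can. A call with a gripper value outside its range is refused whole. "gripper" is the finger opening in m, from 0 to 0.087, set as the call begins (left out, the last holds). The fingers move at their own pace and stop on an object; the grip force is fixed at half the most. Time passes only in rows, so rows that repeat a pose let the fingers close. It gives the time, the measured TCP pose, the force and the opening at its end, in the units of the state.
- read_state(): the state, without advancing time (a new reading comes with each control period).
- capture(name): name is "side" or "top"; returns a dict with "frame" (420x560x3 uint8, red, green, blue), "depth" (420x560 float32, m along the optical axis (not along the pixel's ray), 0 where there is no reading), "mtx" (3x3 intrinsics, pixels), "cam_to_world" (4x4, takes a point from camera to world coordinates). Camera axes: x right, y down, z forward; pixel columns grow to the right and rows downward; lengths in m; the calibration is good to about 2 mm. A picture is of the moment at which its call begins.
- hand_in(): hands the job in, once; it reports no verdict.
The state is a dict: "time_s": time; "joint_positions": joint angles; "qvel": joint speeds; "tau": joint torques, N m; "position": TCP position; "tcp_rot": TCP orientation; "force": force on the tool from outside, world axes, zero at the start; "moment": the same for the moment, N m; "opening": opening from 0.0 (shut) to 1.0 (fully open).
Only numpy, scipy, OpenCV 4.12 (cv2) and the standard library are available. Lean on these libraries where they do the work, as an engineer would, in place of code of your own. Each camera call takes 0.05 s, during which the arm holds its last target. There are 200 camera calls.

## Working session

There is one attempt and no reset: what is moved stays moved. The work goes in short steps, Python scripts to look and compute and a tool call to move; the robot and the scene stay as the last step left them, time stands still between calls to the robot, and variables do not carry over. Pictures are saved under pics/ and viewed, about 12 in all and at most 16, crops included, and the job is handed in when it is done.

Besides the shell and the picture viewer there is one more tool, called after "Call:" as name(argument=value, ...) on one line, values as JSON. play_rows: Moves the arm, as the interface text tells. Its arguments: {"type":"object","properties":{"commands":{"type":"array"},"gripper":{"type":"number"}},"required":["commands"]}

```bash
mkdir -p pics; ls; cat > h.py <<'E'
from rig import *
import numpy as np, cv2
def snap(cam,name=None):
    c=capture(cam)
    if name: cv2.imwrite(f'pics/{name}.png',c['frame'][:,:,::-1])
    return c
def ray(c,u,v):
    T=np.array(c['cam_to_world']);K=np.array(c['mtx'])
    d=T[:3,:3]@np.linalg.inv(K)@[u,v,1];return T[:3,3],d
def onz(c,u,v,z):
    o,d=ray(c,u,v);return o+d*(z-o[2])/d[2]
def cloud(c):
    T=np.array(c['cam_to_world']);K=np.array(c['mtx']);D=c['depth']
    v,u=np.mgrid[:D.shape[0],:D.shape[1]]
    P=np.stack([(u-K[0,2])/K[0,0]*D,(v-K[1,2])/K[1,1]*D,D],-1)@T[:3,:3].T+T[:3,3]
    P[D<=0]=np.nan;return P
E
python3 - <<'E'
from h import *
a=snap('top','top0');b=snap('side','side0')
for c in(a,b):print(np.round(c['cam_to_world'],3),np.round(c['mtx'],1))
s=read_state();print(s['time_s'],s['position'],s['tcp_rot'],s['force'],s['opening'])
E
```

```text
pics
[[-0.026 -0.995  0.097  0.448]
 [-1.     0.024 -0.018  0.033]
 [ 0.016 -0.098 -0.995  1.402]
 [ 0.     0.     0.     1.   ]] [[421.1   0.  284. ]
 [  0.  421.1 209.5]
 [  0.    0.    1. ]]
[[ 0.739 -0.347  0.577 -0.127]
 [-0.673 -0.375  0.637 -0.737]
 [-0.005 -0.86  -0.511  0.699]
 [ 0.     0.     0.     1.   ]] [[468.8   0.  281.2]
 [  0.  468.8 210. ]
 [  0.    0.    1. ]]
0.1 [0.23886721 0.5768763  0.24665317] [[ 3.82780389e-01 -1.08022891e-03 -9.23838734e-01]
 [ 9.23837285e-01 -1.67500125e-03  3.82781747e-01]
 [-1.96092295e-03 -9.99998014e-01  3.56798109e-04]] [-0.27276364  0.60208561 -0.49805607] 0.9979257190958193
```

View pics/top0.png

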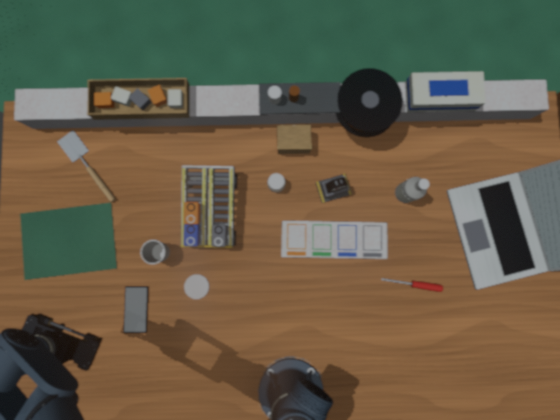

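View pics/side0.png

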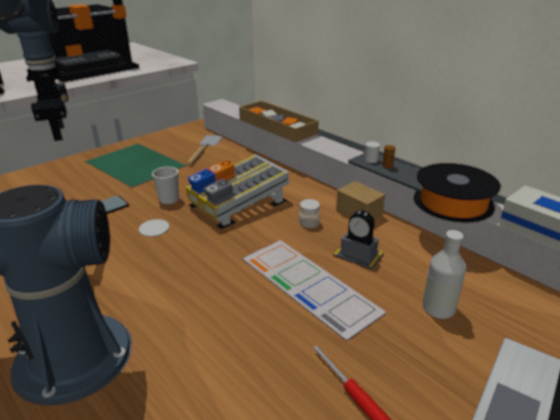

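```bash
python3 - <<'E'
from h import *
c=snap('top');f=c['frame'][:,:,::-1]
A=cv2.resize(f[155:265,170:250],None,fx=5,fy=5,interpolation=cv2.INTER_CUBIC)
B=cv2.resize(f[165:265,270:395],None,fx=3,fy=3,interpolation=cv2.INTER_CUBIC)
o=np.zeros((550,775,3),np.uint8);o[:,:400]=A;o[:300,400:775]=B
cv2.imwrite('pics/crop1.png',o)
P=cloud(c)
for n,(u,v) in dict(blue=(192,235),orange=(192,213),grey=(218,235),board=(335,255),table=(335,280),lid=(277,182),cup=(153,252),gauge=(334,186)).items():
  print(n,P[v,u].round(4))
E
```

```text
blue [0.503  0.2923 0.1101]
orange [0.5702 0.2915 0.1123]
grey [0.5011 0.2136 0.1067]
board [ 0.4297 -0.1569  0.0075]
table [ 0.3478 -0.1546  0.0014]
lid [0.6686 0.0287 0.062 ]
cup [0.4549 0.4418 0.003 ]
gauge [ 0.6437 -0.1475  0.1121]
```

View pics/crop1.png

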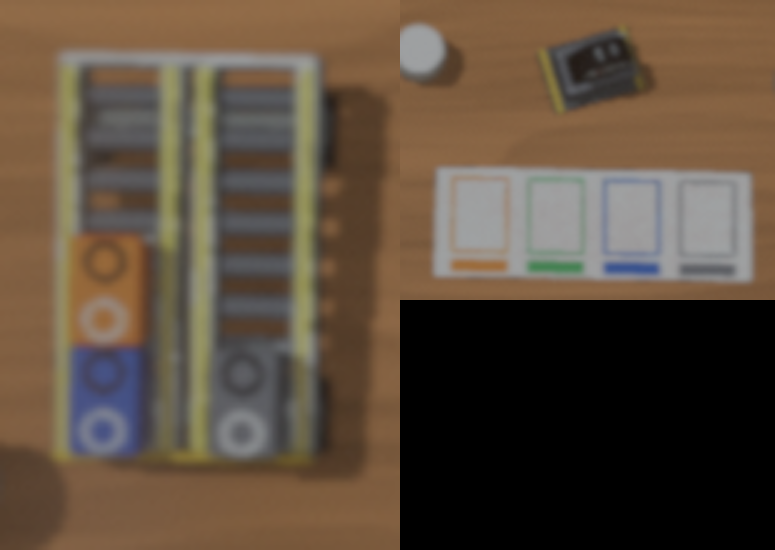

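```bash
cat >> h.py <<'E'
def rects(c,lo,hi,z,box,amin=30,dil=0):
    """coloured contours -> world rects on plane z. box=(u0,v0,u1,v1)"""
    h=cv2.cvtColor(c['frame'],cv2.COLOR_RGB2HSV);m=cv2.inRange(h,lo,hi)
    M=np.zeros_like(m);u0,v0,u1,v1=box;M[v0:v1,u0:u1]=m[v0:v1,u0:u1]
    if dil:M=cv2.morphologyEx(M,cv2.MORPH_CLOSE,np.ones((dil,dil),np.uint8))
    out=[]
    for q in cv2.findContours(M,cv2.RETR_EXTERNAL,cv2.CHAIN_APPROX_NONE)[0]:
        if cv2.contourArea(q)<amin: continue
        w=np.array([onz(c,u,v,z)[:2] for u,v in q[:,0]],np.float32)*1000
        (x,y),(a,b),t=cv2.minAreaRect(w)
        if a<b:a,b,t=b,a,t+90
        t=(t+90)%180-90
        out.append((round(x,1),round(y,1),round(a+3,1),round(b+3,1),round(t,1)))
    return out
HS=dict(orange=((5,120,60),(22,255,255)),blue=((105,110,40),(130,255,255)),green=((55,90,40),(85,255,255)))
E
python3 - <<'E'
from h import *
c=snap('top');P=cloud(c)
h=cv2.cvtColor(c['frame'],cv2.COLOR_RGB2HSV)
for n,(u,v) in dict(blue=(185,235),orange=(186,213),grey=(212,239),wood=(335,285),oring=(297,252),greenstrip=(322,253),bluestrip=(347,254),greystrip=(372,255),yel=(208,180)).items(): print(n,h[v,u],c['frame'][v,u])
rk=(178,160,245,255);bd=(278,215,395,265)
print('blue',rects(c,*HS['blue'],.111,rk,dil=5))
print('orange',rects(c,*HS['orange'],.114,rk,dil=5))
print('blue bay',rects(c,*HS['blue'],.006,bd,20))
print('green bay',rects(c,*HS['green'],.006,bd,20))
print('white board',rects(c,(0,0,110),(179,60,255),.006,bd,500,dil=15))
# depth-based blocks/ rack: points above z .095
for n,b in dict(left=(178,160,207,255),right=(207,160,245,255),gauge=(310,165,360,210)).items():
  u0,v0,u1,v1=b;Q=P[v0:v1,u0:u1].reshape(-1,3)
  for z0,z1 in ((.1,.135),):
    q=Q[(Q[:,2]>z0)&(Q[:,2]<z1)]
    if len(q)>20:
      print(n,len(q),cv2.minAreaRect((q[:,:2]*1000).astype(np.float32)),np.percentile(q[:,2],[5,50,95]).round(4), np.linalg.lstsq(np.c_[q[:,:2],np.ones(len(q))],q[:,2],rcond=None)[0].round(3))
E
```

```text
blue [115 107 129] [ 75  84 129]
orange [ 15 152 149] [149 104  60]
grey [24 13 99] [99 98 94]
wood [ 14 128 132] [132  97  66]
oring [ 14 120 155] [155 117  82]
greenstrip [ 67 108 130] [ 75 130  87]
bluestrip [111 147 142] [ 60  84 142]
greystrip [114  12 103] [ 98  99 103]
yel [ 30  29 116] [116 116 103]
blue [(513.2, 294.0, 39.5, 34.7, -5.5)]
orange [(588.6, 234.1, 294.4, 207.1, -0.9)]
blue bay [(432.0, -196.9, 56.0, 9.6, 88.5)]
green bay []
white board [(481.9, -156.0, 355.6, 126.9, 87.5)]
left 674 ((595.85595703125, 292.0994567871094), (46.5924072265625, 247.650390625), 86.91069030761719) [0.104  0.1129 0.1214] [0.106 0.045 0.043]
right 327 ((590.4723510742188, 207.91738891601562), (43.4410514831543, 246.1785430908203), 88.20669555664062) [0.1018 0.1085 0.115 ] [ 0.047 -0.     0.085]
gauge 171 ((653.4684448242188, -159.95204162597656), (28.62894058227539, 55.458377838134766), 16.505916595458984) [0.108  0.12   0.1279] [ 0.089 -0.075  0.049]
```

```bash
cat >> h.py <<'E'
def comps(c,mask_fn,box,s=4):
    """upsampled mask components: list of (u,v,area px)"""
    u0,v0,u1,v1=box
    f=cv2.resize(c['frame'][v0:v1,u0:u1],None,fx=s,fy=s,interpolation=cv2.INTER_CUBIC)
    m=mask_fn(cv2.cvtColor(f,cv2.COLOR_RGB2HSV).astype(int)).astype(np.uint8)
    n,l,st,ce=cv2.connectedComponentsWithStats(m)
    out=[]
    for i in range(1,n):
        q=np.argwhere(l==i)[:,::-1].astype(np.float32)
        hull=cv2.convexHull(q);r=cv2.minAreaRect(hull)
        M=cv2.moments(hull)
        if M['m00']<60: continue
        ce=np.array([M['m10'],M['m01']])/M['m00']
        out.append(((ce+.5)/s-.5+[u0,v0],(np.array(r[0])+.5)/s-.5+[u0,v0],np.array(r[1])/s,r[2]))
    return out
E
python3 - <<'E'
from h import *
c=snap('top')
print('rings')
for hc,rc,sz,t in comps(c,lambda h:(h[...,2]>128)&(h[...,1]<75),(183,200,232,248)):
    if max(sz)<12: print(hc.round(1),sz.round(1),(onz(c,*hc,.112)*1000).round(1))
print('bays')
for hc,rc,sz,t in comps(c,lambda h:(h[...,2]>140)&(h[...,1]<50),(278,215,395,265)):
    if 10<max(sz)<35: print(hc.round(1),(sz*3.31).round(1),t,(onz(c,*hc,.006)*1000).round(1))
print('strips')
for n,k in dict(o=lambda h:(h[...,1]>120)&(h[...,0]<25),g=lambda h:(h[...,1]>80)&(abs(h[...,0]-68)<12),b=lambda h:(h[...,1]>90)&(abs(h[...,0]-113)<10)).items():
  for hc,rc,sz,t in comps(c,k,(286,250,360,257)):
    print(n,hc.round(1),sz.round(1),(onz(c,*hc,.006)*1000).round(1))
E
```

```text
rings
[190.3 218.8] [8.6 8. ] [552.7 296.9 112. ]
[190.1 240.6] [8.5 9.8] [486.  297.9 112. ]
[218.  241.1] [7.8 8.2] [482.2 213.1 112. ]
bays
strips
o [295.9 253. ] [ 2.2 16.5] [439.5 -28.    6. ]
g [321.3 253.6] [17.   2.6] [ 435.6 -111.9    6. ]
b [346.7 254. ] [17.3  3.2] [ 432.  -195.9    6. ]
```

```bash
python3 - <<'E'
from h import *
c=snap('top')
for n,k,b in (('o',lambda h:(h[...,1]>70)&(h[...,0]<25),(285,222,308,257)),('g',lambda h:(h[...,1]>38)&(abs(h[...,0]-68)<14),(309,222,334,257)),('b',lambda h:(h[...,1]>45)&(abs(h[...,0]-113)<12),(334,222,360,257)),('k',lambda h:(h[...,2]<135),(360,223,385,257))):
  for hc,rc,sz,t in comps(c,k,b):
    if max(sz)>10: print(n,rc.round(1),(sz*3.31).round(1),round(t,1),(onz(c,*rc,.006)*1000).round(1))
for hc,rc,sz,t in comps(c,lambda h:(h[...,2]>125)&(h[...,1]<80),(275,212,395,266)):
    if max(sz)>60: print('board',rc.round(1),(sz*3.31).round(1),round(t,1),(onz(c,*rc,.006)*1000).round(1))
P=cloud(c)
Q=P[168:208,312:358].reshape(-1,3)
for z0,z1 in((.11,.14),(.035,.06)):
  q=Q[(Q[:,2]>z0)&(Q[:,2]<z1)];print(len(q),cv2.minAreaRect((q[:,:2]*1000).astype(np.float32)),np.median(q,0))
E
```

```text
o [295.9 253.1] [13.2 61.2] 90.0 [439.2 -28.    6. ]
g [321.3 253.5] [62.2 13.9] 3.3 [ 435.8 -111.8    6. ]
b [346.8 254. ] [15.7 62.1] 90.0 [ 432.  -196.1    6. ]
k [372.  254.4] [13.2 62.1] 90.0 [ 428.6 -279.7    6. ]
board [334.2 239.3] [356.9 126.4] 1.1 [ 481.6 -156.3    6. ]
148 ((653.5585327148438, -161.1130828857422), (28.192331314086914, 51.41388702392578), 15.709342002868652) [ 0.65245952 -0.15883634  0.12104395]
152 ((653.7430419921875, -160.72515869140625), (49.53086471557617, 79.45516204833984), 15.395018577575684) [ 0.64028659 -0.14593967  0.05175174]
```

```bash
python3 - <<'E'
from h import *
c=snap('top')
h=cv2.cvtColor(c['frame'],cv2.COLOR_RGB2HSV)
print('v profile sat, blue cols 343-350', [(v,int(h[v,343:351,1].mean()),int(h[v,343:351,2].mean())) for v in range(219,262)])
print('green', [(v,int(h[v,318:325,1].mean())) for v in range(219,262)])
print('u profile blue', [(u,int(h[230:245,u,1].mean())) for u in range(331,363)])
E
```

```text
v profile sat, blue cols 343-350 [(219, 124, 132), (220, 108, 130), (221, 51, 134), (222, 8, 148), (223, 8, 156), (224, 29, 154), (225, 42, 153), (226, 18, 156), (227, 4, 159), (228, 2, 159), (229, 1, 158), (230, 2, 158), (231, 2, 159), (232, 1, 159), (233, 0, 158), (234, 1, 158), (235, 1, 158), (236, 1, 158), (237, 2, 157), (238, 2, 157), (239, 2, 157), (240, 1, 157), (241, 2, 157), (242, 1, 157), (243, 2, 157), (244, 2, 156), (245, 2, 156), (246, 2, 156), (247, 2, 154), (248, 14, 152), (249, 41, 150), (250, 34, 151), (251, 29, 152), (252, 67, 147), (253, 125, 142), (254, 148, 141), (255, 120, 143), (256, 61, 147), (257, 12, 140), (258, 50, 136), (259, 107, 133), (260, 123, 135), (261, 124, 137)]
green [(219, 119), (220, 82), (221, 31), (222, 4), (223, 11), (224, 29), (225, 23), (226, 7), (227, 1), (228, 1), (229, 2), (230, 2), (231, 1), (232, 0), (233, 1), (234, 1), (235, 1), (236, 1), (237, 1), (238, 1), (239, 1), (240, 1), (241, 1), (242, 1), (243, 1), (244, 0), (245, 1), (246, 0), (247, 4), (248, 20), (249, 30), (250, 16), (251, 24), (252, 64), (253, 108), (254, 110), (255, 67), (256, 24), (257, 30), (258, 79), (259, 117), (260, 124), (261, 125)]
u profile blue [(331, 16), (332, 4), (333, 1), (334, 1), (335, 2), (336, 8), (337, 27), (338, 37), (339, 19), (340, 5), (341, 2), (342, 2), (343, 2), (344, 2), (345, 1), (346, 1), (347, 2), (348, 1), (349, 1), (350, 1), (351, 1), (352, 1), (353, 2), (354, 8), (355, 25), (356, 35), (357, 19), (358, 5), (359, 2), (360, 1), (361, 2), (362, 2)]
```

```bash
cat >> h.py <<'E'
from scipy.spatial.transform import Rotation as Ro
def go(p,yaw,tilt=0,tyaw=-2.3):
    """p: TCP target mm, yaw: jaw axis deg, tilt rad about lane y -> shift m, rotvec"""
    s=read_state();R=np.array(s['tcp_rot'])
    a=np.radians(yaw);x=np.array([np.cos(a),np.sin(a),0]);y=np.array([0,0,-1.]);
    T=np.c_[x,y,np.cross(x,y)]
    t=np.radians(tyaw);T=Ro.from_rotvec(tilt*np.array([-np.sin(t),np.cos(t),0])).as_matrix()@T
    rv=Ro.from_matrix(T@R.T).as_rotvec()
    print('t',round(s['time_s'],2),'pos',(np.array(s['position'])*1000).round(1),'F',np.round(s['force'],1),'op',round(s['opening']*87,1))
    print(' shift',(np.array(p)/1000-s['position']).round(4),'rot',rv.round(4))
E
python3 - <<'E'
from h import *
go((505,297.3,170),87.7,-.12)
E
```

```text
t 0.35 pos [239.1 577.3 247.3] F [ 0.  -0.3  0.9] op 87.0
 shift [ 0.2659 -0.28   -0.0773] rot [-0.0255 -0.118   0.3523]
```

Call:
play_rows(commands=[[[0.05, -0.05, 0], [0, 0, 0.1]], [[0.1, -0.1, 0], [0, -0.05, 0.2]], [[0.15, -0.15, -0.02], [-0.0255, -0.118, 0.3523]], [[0.2, -0.2, -0.04], [-0.0255, -0.118, 0.3523]], [[0.24, -0.245, -0.06], [-0.0255, -0.118, 0.3523]], [[0.266, -0.28, -0.077], [-0.0255, -0.118, 0.3523]], [[0.266, -0.28, -0.077], [-0.0255, -0.118, 0.3523]], [[0.266, -0.28, -0.077], [-0.0255, -0.118, 0.3523]]], gripper=0.065)

```text
time_s: 1.35
position: [0.5061, 0.2959, 0.1699]
tcp_rot: [[0.044, 0.119, -0.992], [0.999, -0.005, 0.043], [0.0, -0.993, -0.119]]
force: [0.3, 0.2, 0.2]
opening: 0.749
```

```bash
python3 - <<'E'
from h import *
go((505.3,297.3,99),87.7,-.12)
snap('side','s1');c=snap('top','t1')
f=cv2.imread('pics/s1.png');cv2.imwrite('pics/s1c.png',cv2.resize(f[90:270,120:340],None,fx=3,fy=3))
E
```

```text
t 1.35 pos [506.1 295.9 169.9] F [0.3 0.2 0.2] op 65.2
 shift [-0.0008  0.0014 -0.0709] rot [-0.0001 -0.001   0.0035]
```

View pics/s1c.png

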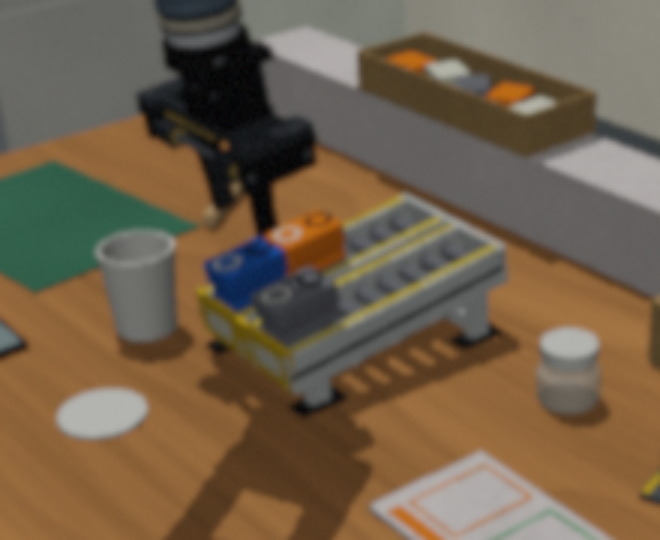

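Call:
play_rows(commands=[[[-0.001, 0.0014, -0.025], [0, 0, 0]], [[-0.001, 0.0014, -0.05], [0, 0, 0]], [[-0.001, 0.0014, -0.065], [0, 0, 0]], [[-0.001, 0.0014, -0.071], [0, 0, 0]], [[-0.001, 0.0014, -0.071], [0, 0, 0]]])

```text
time_s: 2.08
position: [0.5041, 0.2993, 0.0997]
tcp_rot: [[0.039, 0.12, -0.992], [0.999, -0.004, 0.039], [0.001, -0.993, -0.12]]
force: [-0.5, 0.5, 0.1]
opening: 0.747
```

Call:
play_rows(commands=[[[0, 0, 0], [0, 0, 0]], [[0, 0, 0], [0, 0, 0]], [[0, 0, 0], [0, 0, 0]], [[0, 0, 0], [0, 0, 0]]], gripper=0.03)

```text
time_s: 2.58
position: [0.5046, 0.2983, 0.1002]
tcp_rot: [[0.04, 0.12, -0.992], [0.999, -0.005, 0.04], [-0.0, -0.993, -0.121]]
force: [-0.4, -4.1, 4.3]
opening: 0.513
```

Call:
play_rows(commands=[[[-0.001, 0, 0.012], [0, 0, 0]], [[-0.002, 0, 0.03], [0, 0, 0]], [[-0.004, 0, 0.06], [0, 0, 0]], [[-0.006, 0, 0.09], [0, 0, 0]], [[-0.006, 0, 0.11], [0, 0, 0]], [[-0.006, 0, 0.11], [0, 0, 0]]])

```text
time_s: 3.32
position: [0.4985, 0.2995, 0.2113]
tcp_rot: [[0.04, 0.122, -0.992], [0.999, -0.002, 0.04], [0.002, -0.992, -0.122]]
force: [-0.3, -0.3, -2.8]
opening: 0.515
```

```bash
python3 - <<'E'
from h import *
go((487.6,-198.4,110),87.6)
E
```

```text
t 3.33 pos [498.5 299.5 211.3] F [-0.3 -0.3 -2.8] op 44.8
 shift [-0.0109 -0.4979 -0.1013] rot [ 0.0026  0.1227 -0.0017]
```

Call:
play_rows(commands=[[[0, -0.03, 0], [0, 0.02, 0]], [[0, -0.08, 0], [0, 0.05, 0]], [[-0.003, -0.14, 0], [0.001, 0.09, 0]], [[-0.005, -0.2, 0], [0.0026, 0.1227, -0.0017]], [[-0.007, -0.26, 0], [0.0026, 0.1227, -0.0017]], [[-0.009, -0.32, 0], [0.0026, 0.1227, -0.0017]], [[-0.011, -0.38, -0.02], [0.0026, 0.1227, -0.0017]], [[-0.011, -0.43, -0.05], [0.0026, 0.1227, -0.0017]], [[-0.011, -0.47, -0.08], [0.0026, 0.1227, -0.0017]], [[-0.011, -0.498, -0.101], [0.0026, 0.1227, -0.0017]]])

```text
time_s: 4.58
position: [0.4861, -0.2005, 0.1062]
tcp_rot: [[0.044, -0.005, -0.999], [0.999, 0.0, 0.044], [-0.0, -1.0, 0.005]]
force: [1.1, -0.0, -2.1]
opening: 0.514
```

Call:
play_rows(commands=[[[0, 0, 0], [0, 0, 0]], [[0, 0, 0], [0, 0, 0]], [[0, 0, 0], [0, 0, 0]]])

```text
time_s: 4.95
position: [0.4872, -0.198, 0.109]
tcp_rot: [[0.04, -0.003, -0.999], [0.999, -0.002, 0.04], [-0.002, -1.0, 0.002]]
force: [-0.4, -0.3, -2.0]
opening: 0.512
```

```bash
python3 - <<'E'
from h import *
go((487.6,-198.4,46),87.6)
b=snap('side','s2');c=snap('top','t2')
f=cv2.imread('pics/s2.png')[150:350,220:420];g=cv2.imread('pics/t2.png')[160:265,175:395]
o=np.zeros((400,800,3),np.uint8);o[:,:400]=cv2.resize(f,(400,400),interpolation=2)
o[:191,400:]=cv2.resize(g,(400,191),interpolation=2);cv2.imwrite('pics/c2.png',o)
E
```

```text
t 4.95 pos [ 487.2 -198.   109. ] F [-0.4 -0.3 -2. ] op 44.6
 shift [ 0.0004 -0.0004 -0.063 ] rot [ 0.0017 -0.0026 -0.0015]
```

View pics/c2.png

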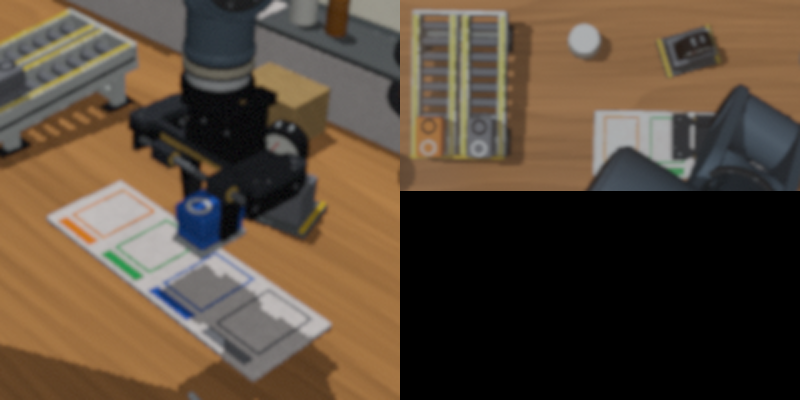

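```bash
cat >> h.py <<'E'
def sidering(box,z,c=None):
    c=c or snap('side')
    for hc,rc,sz,t in comps(c,lambda h:(h[...,2]>115)&(h[...,1]<110),box):
        if 5<max(sz)<20: print('ring',hc.round(1),sz.round(1),(onz(c,*hc,z)*1000).round(1))
E
python3 - <<'E'
from h import *
c=snap('side');sidering((308,242,334,263),.120,c)
h=cv2.cvtColor(c['frame'],cv2.COLOR_RGB2HSV);m=cv2.inRange(h,(105,130,20),(130,255,255));m[:230]=0;m[:,:300]=0;m[272:]=0;m[:,345:]=0
m=cv2.inRange(m,1,255);q=np.argwhere(m)
print(q.min(0),q.max(0))
P=cloud(c);p=P[m>0]
print(np.nanpercentile(p,[3,50,97],axis=0).round(3))
cv2.imwrite('pics/c3.png',cv2.resize(c['frame'][225:285,290:360,::-1],None,fx=8,fy=8,interpolation=2))
E
```

```text
ring [321.1 252.6] [6.1 9.5] [ 470.9 -201.6  120. ]
[245 309] [271 343]
[[ 0.449 -0.235  0.083]
 [ 0.461 -0.212  0.109]
 [ 0.495 -0.178  0.161]]
```

View pics/c3.png

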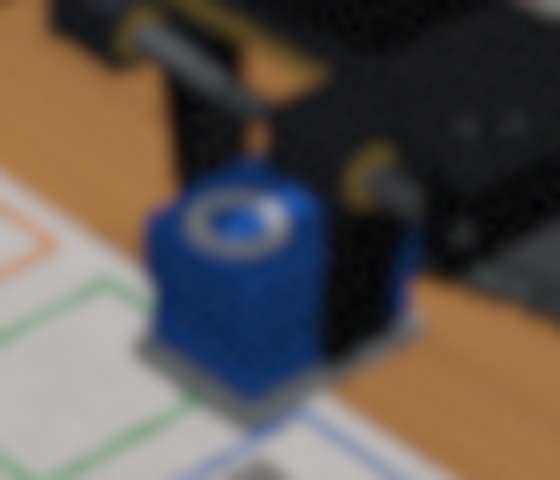

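Call:
play_rows(commands=[[[0, 0, -0.02], [0.001, -0.0026, -0.0015]], [[0, 0, -0.04], [0.001, -0.0026, -0.0015]], [[0, 0, -0.055], [0.001, -0.0026, -0.0015]], [[0, 0, -0.06], [0.001, -0.0026, -0.0015]], [[0, 0, -0.06], [0.001, -0.0026, -0.0015]], [[0, 0, -0.061], [0.001, -0.0026, -0.0015]], [[0, 0, -0.062], [0.001, -0.0026, -0.0015]], [[0, 0, -0.062], [0.001, -0.0026, -0.0015]]])

```text
time_s: 6.1
position: [0.4876, -0.1995, 0.0475]
tcp_rot: [[0.043, 0.001, -0.999], [0.999, -0.002, 0.043], [-0.002, -1.0, -0.001]]
force: [-0.6, 0.7, 3.8]
opening: 0.513
```

```bash
python3 - <<'E'
from h import *
go((487.6,-198.4,45),87.6)
c=snap('side');P=cloud(c)
cv2.imwrite('pics/c4.png',cv2.resize(c['frame'][240:330,270:390,::-1],None,fx=6,fy=6,interpolation=2))
E
```

```text
t 6.1 pos [ 487.6 -199.5   47.5] F [-0.6  0.7  3.8] op 44.7
 shift [ 0.      0.0011 -0.0025] rot [0.0017 0.0011 0.0013]
```

View pics/c4.png

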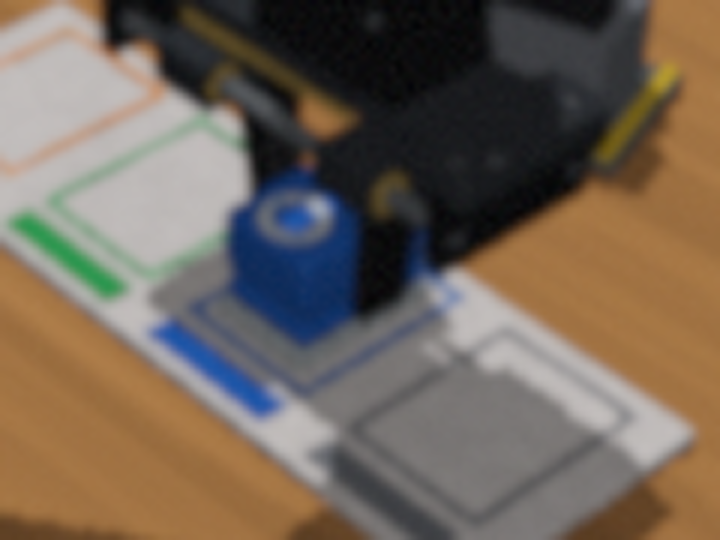

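Call:
play_rows(commands=[[[0, 0, 0], [0, 0, 0]], [[0, 0, 0], [0, 0, 0]], [[0, 0, 0], [0, 0, 0]], [[0, 0, 0.02], [0, 0, 0]], [[0, 0, 0.06], [0, 0, 0]], [[0, 0, 0.1], [0, 0, 0]], [[0, 0, 0.14], [0, 0, 0]]], gripper=0.062)

```text
time_s: 7.02
position: [0.4869, -0.199, 0.1875]
tcp_rot: [[0.043, -0.001, -0.999], [0.999, -0.001, 0.043], [-0.001, -1.0, 0.001]]
force: [0.6, -0.3, 0.6]
opening: 0.715
```

```bash
python3 - <<'E'
from h import *
c=snap('top')
print('rings')
for b in ((183,225,232,248),(286,220,385,257)):
  for hc,rc,sz,t in comps(c,lambda h:(h[...,2]>128)&(h[...,1]<75),b):
    if 6<max(sz)<12: print(hc.round(1),sz.round(1),[(onz(c,*hc,z)*1000).round(1) for z in (.109,.056)])
go((505,298,170),87.7,-.12)
E
```

```text
rings
[217.9 241. ] [9.  9.5] [array([482.6, 213.7, 109. ]), array([484. , 221.1,  56. ])]
[190.1 240.8] [8.2 8.5] [array([485.6, 298.3, 109. ]), array([487.2, 309.1,  56. ])]
t 7.08 pos [ 489.5 -200.6  192.4] F [-0.6 -0.6  1.7] op 61.9
 shift [ 0.0155  0.4986 -0.0224] rot [ 0.0011 -0.1125  0.003 ]
```

Call:
play_rows(commands=[[[0, 0.05, 0], [0, -0.02, 0]], [[0.003, 0.11, 0], [0, -0.05, 0]], [[0.006, 0.17, 0], [0, -0.09, 0]], [[0.01, 0.23, 0], [0.001, -0.112, 0.003]], [[0.015, 0.29, 0], [0.001, -0.112, 0.003]], [[0.015, 0.35, 0], [0.001, -0.112, 0.003]], [[0.015, 0.41, 0], [0.001, -0.112, 0.003]], [[0.015, 0.46, 0], [0.001, -0.112, 0.003]], [[0.015, 0.4975, -0.01], [0.001, -0.112, 0.003]], [[0.015, 0.4975, -0.022], [0.001, -0.112, 0.003]]], gripper=0.065)

```text
time_s: 8.32
position: [0.502, 0.301, 0.1641]
tcp_rot: [[0.036, 0.113, -0.993], [0.999, 0.002, 0.036], [0.006, -0.994, -0.113]]
force: [1.0, -0.4, 0.3]
opening: 0.746
```

Call:
play_rows(commands=[[[0, 0, -0.01], [0, 0, 0]], [[0, 0, -0.02], [0, 0, 0]]])

```text
time_s: 8.57
position: [0.502, 0.297, 0.1436]
tcp_rot: [[0.042, 0.111, -0.993], [0.999, -0.001, 0.042], [0.004, -0.994, -0.111]]
force: [-0.5, -0.0, 0.8]
opening: 0.745
```

```bash
python3 - <<'E'
from h import *
go((505.3,298,99.5),87.7,-.12)
E
```

```text
t 8.57 pos [502.  297.  143.6] F [-0.5 -0.   0.8] op 64.8
 shift [ 0.0033  0.001  -0.0441] rot [-0.0045 -0.0091  0.0014]
```

Call:
play_rows(commands=[[[0.002, 0.001, -0.02], [-0.004, -0.009, 0.001]], [[0.003, 0.001, -0.038], [-0.004, -0.009, 0.001]], [[0.003, 0.001, -0.044], [-0.004, -0.009, 0.001]], [[0.003, 0.001, -0.044], [-0.004, -0.009, 0.001]]])

```text
time_s: 9.07
position: [0.5052, 0.2985, 0.1002]
tcp_rot: [[0.04, 0.12, -0.992], [0.999, -0.004, 0.04], [0.001, -0.993, -0.12]]
force: [0.5, 0.2, 0.4]
opening: 0.75
```

Call:
play_rows(commands=[[[0, 0, 0], [0, 0, 0]], [[0, 0, 0], [0, 0, 0]], [[0, 0, 0], [0, 0, 0]], [[0, 0, 0], [0, 0, 0]]], gripper=0.03)

```text
time_s: 9.57
position: [0.5056, 0.2989, 0.1012]
tcp_rot: [[0.038, 0.122, -0.992], [0.999, -0.004, 0.038], [0.001, -0.993, -0.122]]
force: [0.7, -4.2, 4.7]
opening: 0.519
```

Call:
play_rows(commands=[[[-0.001, 0, 0.012], [0, 0, 0]], [[-0.002, 0, 0.03], [0, 0, 0]], [[-0.004, 0, 0.06], [0, 0, 0]], [[-0.006, 0, 0.09], [0, 0, 0]], [[-0.006, 0, 0.1], [0, 0, 0]], [[-0.006, 0, 0.1], [0, 0, 0]]])

```text
time_s: 10.32
position: [0.4989, 0.2995, 0.2008]
tcp_rot: [[0.039, 0.121, -0.992], [0.999, -0.003, 0.039], [0.002, -0.993, -0.121]]
force: [-0.1, 0.3, -3.2]
opening: 0.518
```

```bash
python3 - <<'E'
from h import *
c=snap('top')
for n,k,b in (('o',lambda h:(h[...,1]>120)&(h[...,0]<25),(286,250,306,257)),('b',lambda h:(h[...,1]>90)&(abs(h[...,0]-113)<10),(334,251,360,257)),):
  for hc,rc,sz,t in comps(c,k,b): print(n,hc.round(1),(onz(c,*hc,.006)*1000).round(1))
for b in ((286,220,385,250),):
  for hc,rc,sz,t in comps(c,lambda h:(h[...,1]>100)&(abs(h[...,0]-113)<10),b): print('blueblock',(onz(c,*rc,.056)*1000).round(1),(sz*3.2).round(1),t)
  for hc,rc,sz,t in comps(c,lambda h:(h[...,2]>130)&(h[...,1]<90),(341,238,353,250)): print('ring',(onz(c,*hc,.056)*1000).round(1),(sz*3.2).round(1),t)
cv2.imwrite('pics/c5.png',cv2.resize(c['frame'][165:265,180:395,::-1],None,fx=3.7,fy=3.7,interpolation=2))
go((494.8,-30.3,110),87.6)
E
```

```text
o [295.9 253. ] [439.5 -28.    6. ]
b [346.8 254. ] [ 432.1 -196.2    6. ]
blueblock [ 487.2 -196.5   56. ] [64.8 44. ] 90.0
blueblock [ 469.7 -197.    56. ] [10.4 11.2] 90.0
ring [ 468.8 -196.4   56. ] [30.4 23.2] 90.0
ring [ 451.7 -177.3   56. ] [22.4 11.2] 0.0
t 10.38 pos [498.4 299.2 199.9] F [ 1.  -0.1 -2.6] op 44.3
 shift [-0.0036 -0.3295 -0.0899] rot [ 0.004   0.1194 -0.0029]
```

View pics/c5.png

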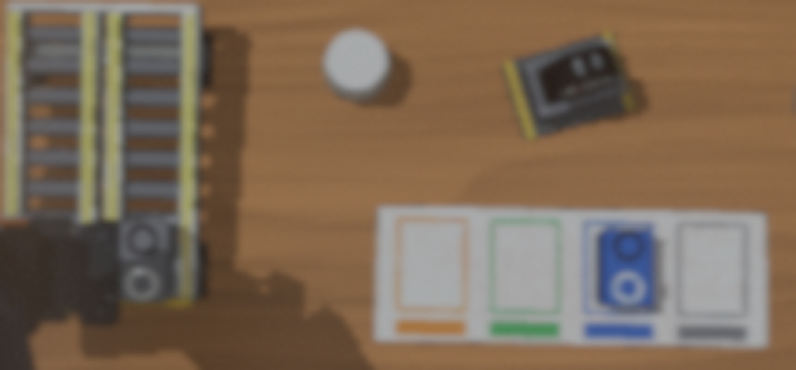

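Call:
play_rows(commands=[[[0, -0.03, 0], [0, 0.02, 0]], [[0, -0.08, 0], [0.001, 0.05, 0]], [[0, -0.13, 0], [0.002, 0.09, -0.001]], [[-0.002, -0.18, 0], [0.004, 0.1194, -0.003]], [[-0.003, -0.23, -0.01], [0.004, 0.1194, -0.003]], [[-0.0036, -0.28, -0.04], [0.004, 0.1194, -0.003]], [[-0.0036, -0.315, -0.07], [0.004, 0.1194, -0.003]], [[-0.0036, -0.331, -0.09], [0.004, 0.1194, -0.003]], [[-0.0036, -0.331, -0.11], [0.004, 0.1194, -0.003]], [[-0.0036, -0.331, -0.12], [0.004, 0.1194, -0.003]]])

```text
time_s: 11.62
position: [0.4943, -0.0317, 0.0785]
tcp_rot: [[0.043, -0.002, -0.999], [0.999, 0.002, 0.043], [0.001, -1.0, 0.003]]
force: [0.3, 0.8, -3.2]
opening: 0.511
```

Call:
play_rows(commands=[[[0, 0, -0.01], [0, 0, 0]], [[0, 0, -0.01], [0, 0, 0]]])

```text
time_s: 11.88
position: [0.4953, -0.0313, 0.0699]
tcp_rot: [[0.041, 0.0, -0.999], [0.999, 0.001, 0.041], [0.001, -1.0, -0.0]]
force: [-0.3, 0.6, -2.6]
opening: 0.512
```

```bash
python3 - <<'E'
from h import *
go((494.8,-31.5,47),87.6)
E
```

```text
t 11.88 pos [495.3 -31.3  69.9] F [-0.3  0.6 -2.6] op 44.6
 shift [-0.0005 -0.0002 -0.0229] rot [-0.0006  0.0002 -0.0005]
```

Call:
play_rows(commands=[[[0, 0, -0.01], [0, 0, 0]], [[0, 0, -0.018], [0, 0, 0]], [[0, 0, -0.02], [0, 0, 0]], [[0, 0, -0.021], [0, 0, 0]], [[0, 0, -0.022], [0, 0, 0]], [[0, 0, -0.022], [0, 0, 0]]])

```text
time_s: 12.62
position: [0.4957, -0.0317, 0.0487]
tcp_rot: [[0.042, 0.002, -0.999], [0.999, 0.0, 0.042], [0.0, -1.0, -0.002]]
force: [-0.7, 0.8, -2.7]
opening: 0.512
```

Call:
play_rows(commands=[[[0, 0, -0.001], [0, 0, 0]], [[0, 0, -0.0015], [0, 0, 0]], [[0, 0, -0.002], [0, 0, 0]], [[0, 0, -0.002], [0, 0, 0]]])

```text
time_s: 13.12
position: [0.4957, -0.0318, 0.0483]
tcp_rot: [[0.042, 0.003, -0.999], [0.999, -0.0, 0.042], [0.0, -1.0, -0.003]]
force: [-2.3, -0.5, 13.3]
opening: 0.517
```

Contact. Release and lift, then to grey.

Call:
play_rows(commands=[[[0, 0, 0.001], [0, 0, 0]], [[0, 0, 0.001], [0, 0, 0]], [[0, 0, 0.001], [0, 0, 0]], [[0, 0, 0.02], [0, 0, 0]], [[0, 0, 0.06], [0, 0, 0]], [[0, 0, 0.1], [0, 0, 0]], [[0, 0, 0.14], [0, 0, 0]], [[0, 0, 0.14], [0, 0, 0]]], gripper=0.062)

```text
time_s: 14.12
position: [0.4975, -0.0322, 0.1892]
tcp_rot: [[0.042, 0.008, -0.999], [0.999, -0.002, 0.042], [-0.001, -1.0, -0.008]]
force: [-0.2, 0.1, 0.3]
opening: 0.713
```

```bash
python3 - <<'E'
from h import *
c=snap('top')
for b in ((208,225,232,248),):
  for hc,rc,sz,t in comps(c,lambda h:(h[...,2]>128)&(h[...,1]<75),b):
    if 6<max(sz)<12: print(hc.round(1),sz.round(1),[(onz(c,*hc,z)*1000).round(1) for z in (.107,)])
go((502,213.2,160),87.7,-.12)
E
```

```text
[211.1 229.8] [ 0.8 11.8] [array([517.5, 234.6, 107. ])]
[217.9 241. ] [9.  9.5] [array([482.7, 214. , 107. ])]
t 14.18 pos [496.2 -31.9 187.5] F [-0.1 -0.1 -0.4] op 62.0
 shift [ 0.0058  0.2451 -0.0275] rot [-0.0043 -0.1156  0.0018]
```

Call:
play_rows(commands=[[[0, 0.05, 0], [0, -0.02, 0]], [[0.002, 0.11, 0], [-0.001, -0.05, 0.001]], [[0.004, 0.17, 0], [-0.003, -0.09, 0.002]], [[0.0058, 0.22, 0], [-0.0043, -0.1156, 0.002]], [[0.0058, 0.245, 0], [-0.0043, -0.1156, 0.002]], [[0.0058, 0.245, -0.02], [-0.0043, -0.1156, 0.002]], [[0.0058, 0.245, -0.04], [-0.0043, -0.1156, 0.002]], [[0.0058, 0.245, -0.04], [-0.0043, -0.1156, 0.002]]], gripper=0.065)

```text
time_s: 15.18
position: [0.499, 0.2129, 0.1435]
tcp_rot: [[0.04, 0.11, -0.993], [0.999, -0.005, 0.039], [-0.001, -0.994, -0.11]]
force: [0.6, 0.1, 0.4]
opening: 0.743
```

```bash
python3 - <<'E'
from h import *
go((502,213.5,99.5),87.7,-.12)
E
```

```text
t 15.18 pos [499.  212.9 143.5] F [0.6 0.1 0.4] op 64.7
 shift [ 0.003   0.0006 -0.044 ] rot [ 0.0007 -0.01   -0.0004]
```

Call:
play_rows(commands=[[[0.002, 0.0006, -0.02], [0, -0.01, 0]], [[0.003, 0.0006, -0.038], [0, -0.01, 0]], [[0.003, 0.0006, -0.044], [0, -0.01, 0]], [[0.003, 0.0006, -0.044], [0, -0.01, 0]]])

```text
time_s: 15.68
position: [0.5043, 0.2137, 0.1023]
tcp_rot: [[0.04, 0.126, -0.991], [0.999, -0.004, 0.04], [0.001, -0.992, -0.126]]
force: [-0.5, -0.5, 0.8]
opening: 0.744
```

Call:
play_rows(commands=[[[0, 0, 0], [0, 0, 0]], [[0, 0, 0], [0, 0, 0]], [[0, 0, 0], [0, 0, 0]], [[0, 0, 0], [0, 0, 0]]], gripper=0.03)

```text
time_s: 16.18
position: [0.5048, 0.2137, 0.1032]
tcp_rot: [[0.04, 0.128, -0.991], [0.999, -0.004, 0.039], [0.001, -0.992, -0.128]]
force: [-0.8, -2.9, 4.7]
opening: 0.513
```

Call:
play_rows(commands=[[[-0.001, 0, 0.012], [0, 0, 0]], [[-0.002, 0, 0.03], [0, 0, 0]], [[-0.004, 0, 0.06], [0, 0, 0]], [[-0.006, 0, 0.09], [0, 0, 0]], [[-0.006, 0, 0.1], [0, 0, 0]], [[-0.006, 0, 0.1], [0, 0, 0]]])

```text
time_s: 16.92
position: [0.4982, 0.214, 0.2029]
tcp_rot: [[0.04, 0.127, -0.991], [0.999, -0.004, 0.04], [0.002, -0.992, -0.127]]
force: [-0.8, -0.0, -1.4]
opening: 0.515
```

```bash
python3 - <<'E'
from h import *
c=snap('top')
print('k strip',[(onz(c,*hc,.006)*1000).round(1) for hc,rc,sz,t in comps(c,lambda h:(h[...,2]<135),(360,250,385,257)) if max(sz)>10])
print('b',[((onz(c,*rc,.056)*1000).round(1),sz.round(1)) for hc,rc,sz,t in comps(c,lambda h:(h[...,1]>100)&(abs(h[...,0]-113)<10),(335,227,360,250))if max(sz)>10])
print('o',[((onz(c,*rc,.056)*1000).round(1),sz.round(1)) for hc,rc,sz,t in comps(c,lambda h:(h[...,1]>140)&(h[...,0]<25),(287,226,308,250))if max(sz)>8])
go((484.2,-283.5,110),87.6)
E
```

```text
k strip [array([ 427.8, -279.5,    6. ])]
b [(array([ 487.2, -196.5,   56. ]), array([20.2, 13.8]))]
o [(array([500.9, -31.6,  56. ]), array([13.8, 12. ]))]
t 16.98 pos [497.7 213.9 202. ] F [ 0.2 -0.  -2. ] op 44.8
 shift [-0.0135 -0.4974 -0.092 ] rot [ 0.0042  0.1258 -0.0019]
```

Call:
play_rows(commands=[[[0, -0.03, 0], [0, 0.02, 0]], [[0, -0.08, 0], [0, 0.05, 0]], [[-0.003, -0.14, 0], [0.002, 0.09, 0]], [[-0.005, -0.2, 0], [0.0042, 0.1258, -0.002]], [[-0.007, -0.26, 0], [0.0042, 0.1258, -0.002]], [[-0.009, -0.32, 0], [0.0042, 0.1258, -0.002]], [[-0.011, -0.38, -0.02], [0.0042, 0.1258, -0.002]], [[-0.011, -0.43, -0.05], [0.0042, 0.1258, -0.002]], [[-0.011, -0.47, -0.08], [0.0042, 0.1258, -0.002]], [[-0.011, -0.4974, -0.1], [0.0042, 0.1258, -0.002]]])

```text
time_s: 18.23
position: [0.4861, -0.2849, 0.0994]
tcp_rot: [[0.044, -0.002, -0.999], [0.999, 0.003, 0.044], [0.003, -1.0, 0.002]]
force: [-0.3, 0.5, -1.8]
opening: 0.512
```

Call:
play_rows(commands=[[[0, 0, -0.01], [0, 0, 0]], [[0, 0, -0.02], [0, 0, 0]], [[0, 0, -0.02], [0, 0, 0]]])

```text
time_s: 18.6
position: [0.4867, -0.2816, 0.0817]
tcp_rot: [[0.041, -0.001, -0.999], [0.999, 0.002, 0.041], [0.002, -1.0, 0.001]]
force: [-0.1, 0.7, -1.9]
opening: 0.516
```

```bash
python3 - <<'E'
from h import *
go((486.7,-283.5,50),87.6)
E
```

```text
t 18.6 pos [ 486.7 -281.6   81.7] F [-0.1  0.7 -1.9] op 44.9
 shift [-0.     -0.0019 -0.0317] rot [-0.0024 -0.001  -0.0012]
```

Call:
play_rows(commands=[[[0, -0.0015, -0.015], [-0.002, -0.001, 0]], [[0, -0.0015, -0.026], [-0.002, -0.001, 0]], [[0, -0.0015, -0.03], [-0.002, -0.001, 0]], [[0, -0.0015, -0.031], [-0.002, -0.001, 0]], [[0, -0.0015, -0.032], [-0.002, -0.001, 0]], [[0, -0.0015, -0.032], [-0.002, -0.001, 0]]])

```text
time_s: 19.35
position: [0.4875, -0.2852, 0.0508]
tcp_rot: [[0.042, 0.003, -0.999], [0.999, -0.002, 0.042], [-0.002, -1.0, -0.003]]
force: [0.7, -0.4, -2.0]
opening: 0.516
```

Call:
play_rows(commands=[[[0, 0.001, -0.001], [0, 0, 0]], [[0, 0.001, -0.0015], [0, 0, 0]], [[0, 0.001, -0.002], [0, 0, 0]], [[0, 0.001, -0.002], [0, 0, 0]]])

```text
time_s: 19.85
position: [0.4876, -0.2846, 0.0501]
tcp_rot: [[0.042, 0.003, -0.999], [0.999, -0.003, 0.042], [-0.003, -1.0, -0.003]]
force: [-2.1, -0.7, 8.2]
opening: 0.512
```

Call:
play_rows(commands=[[[0, 0, 0.001], [0, 0, 0]], [[0, 0, 0.001], [0, 0, 0]], [[0, 0, 0.001], [0, 0, 0]], [[0, 0, 0.02], [0, 0, 0]], [[0, 0, 0.06], [0, 0, 0]], [[0, 0, 0.1], [0, 0, 0]], [[0, 0.04, 0.14], [0, 0, 0]], [[0, 0.08, 0.17], [0, 0, -0.1]], [[0, 0.1, 0.17], [0, 0, -0.2]], [[0, 0.1, 0.17], [0, 0, -0.2]]], gripper=0.062)

```text
time_s: 21.1
position: [0.4871, -0.1825, 0.2188]
tcp_rot: [[0.236, 0.002, -0.972], [0.972, -0.002, 0.236], [-0.002, -1.0, -0.002]]
force: [-0.5, -0.5, -0.4]
opening: 0.714
```

```bash
python3 - <<'E'
from h import *
c=snap('side','s6');cv2.imwrite('pics/c6.png',cv2.resize(c['frame'][190:340,230:400,::-1],None,fx=4,fy=4,interpolation=2))
go((653,-160,170),15.5)
E
```

```text
t 21.15 pos [ 487.3 -183.7  218.5] F [ 0.1 -0.  -0.6] op 62.4
 shift [ 0.1657  0.0237 -0.0485] rot [ 3.2000e-03  1.0000e-04 -1.0615e+00]
```

View pics/c6.png

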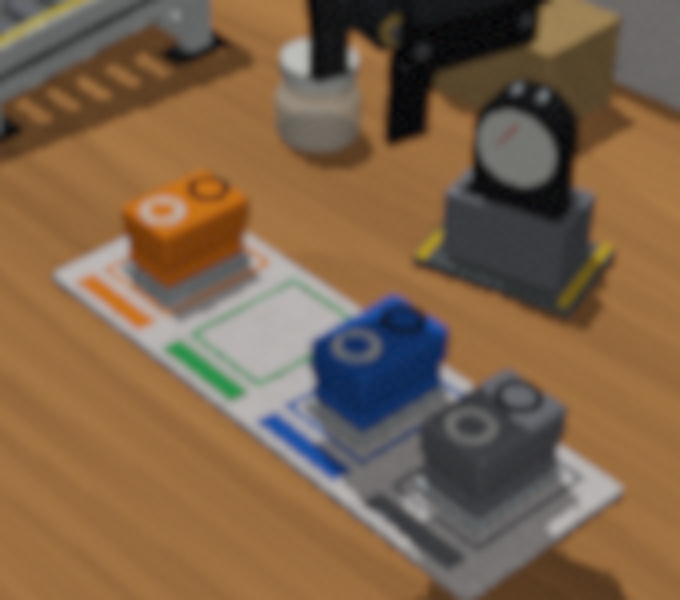

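Call:
play_rows(commands=[[[0.03, 0.005, 0], [0, 0, -0.15]], [[0.07, 0.01, 0], [0, 0, -0.33]], [[0.11, 0.015, 0], [0, 0, -0.5]], [[0.14, 0.02, 0], [0, 0, -0.68]], [[0.16, 0.0237, -0.01], [0, 0, -0.85]], [[0.1657, 0.0237, -0.02], [0, 0, -1.0]], [[0.1657, 0.0237, -0.03], [0.003, 0, -1.0615]], [[0.1657, 0.0237, -0.04], [0.003, 0, -1.0615]], [[0.1657, 0.0237, -0.04], [0.003, 0, -1.0615]]], gripper=0.06)

```text
time_s: 22.28
position: [0.6522, -0.1609, 0.1768]
tcp_rot: [[0.964, -0.003, -0.265], [0.265, 0.001, 0.964], [-0.002, -1.0, 0.001]]
force: [0.6, -0.4, 0.2]
opening: 0.688
```

```bash
python3 - <<'E'
from h import *
go((653.5,-160.5,91),15.5)
c=snap('top','t7');cv2.imwrite('pics/c7.png',cv2.resize(c['frame'][150:265,280:400,::-1],None,fx=5,fy=5,interpolation=2))
s=snap('side','s7');cv2.imwrite('pics/c7.png',np.hstack([cv2.resize(c['frame'][150:265,280:395,::-1],(400,400),interpolation=2),cv2.resize(s['frame'][170:290,300:420,::-1],(400,400),interpolation=2)]))
E
```

```text
t 22.27 pos [ 652.2 -160.9  176.8] F [ 0.6 -0.4  0.2] op 59.9
 shift [ 0.0013  0.0004 -0.0858] rot [-0.0008 -0.0026  0.0027]
```

View pics/c7.png

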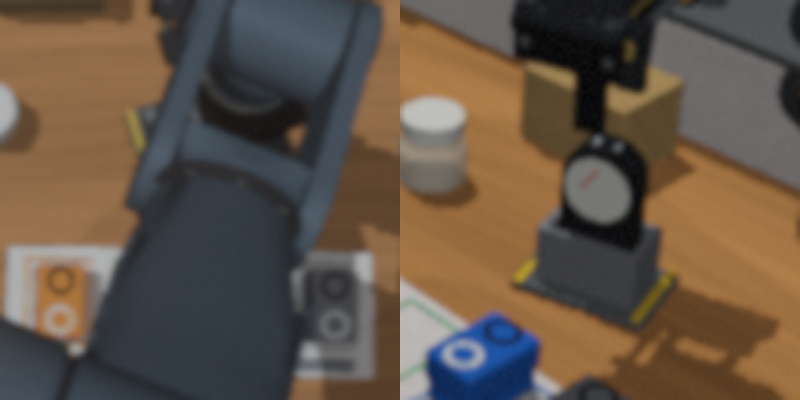

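Call:
play_rows(commands=[[[0.001, 0, -0.03], [-0.001, -0.0026, 0.0027]], [[0.0013, 0, -0.055], [-0.001, -0.0026, 0.0027]], [[0.0013, 0, -0.075], [-0.001, -0.0026, 0.0027]], [[0.0013, 0, -0.085], [-0.001, -0.0026, 0.0027]], [[0.0013, 0, -0.086], [-0.001, -0.0026, 0.0027]], [[0.0013, 0, -0.086], [-0.001, -0.0026, 0.0027]]])

```text
time_s: 23.12
position: [0.655, -0.1606, 0.0934]
tcp_rot: [[0.964, 0.005, -0.267], [0.267, -0.002, 0.964], [0.004, -1.0, -0.003]]
force: [1.0, -0.2, -0.4]
opening: 0.692
```

Call:
play_rows(commands=[[[0, 0, 0], [0, 0, 0]], [[0, 0, 0], [0, 0, 0]], [[0, 0, 0], [0, 0, 0]], [[0, 0, 0], [0, 0, 0]], [[0, 0, 0], [0, 0, 0]]], gripper=0.015)

```text
time_s: 23.75
position: [0.6544, -0.1603, 0.0927]
tcp_rot: [[0.964, 0.003, -0.267], [0.267, -0.001, 0.964], [0.003, -1.0, -0.002]]
force: [0.1, -0.6, -0.0]
opening: 0.321
```

```bash
python3 - <<'E'
from h import *
go((653.5,-160.5,91),15.5)
print(np.round(read_state()['joint_positions'],1))
E
```

```text
t 23.75 pos [ 654.4 -160.3   92.7] F [ 0.1 -0.6 -0. ] op 27.9
 shift [-0.0009 -0.0002 -0.0017] rot [0.0014 0.003  0.0005]
[-23.2  44.4  81.2  -0.   54.2 -38.7]
```

Call:
play_rows(commands=[[[0, 0, 0.008], [0, 0, 0]], [[0, 0, 0.02], [0, 0, 0]], [[0, 0, 0.04], [0, 0, 0]], [[0, 0, 0.07], [0, 0, 0]], [[0, 0, 0.1], [0, 0, 0]], [[0, 0, 0.12], [0, 0, 0]], [[-0.02, 0.05, 0.14], [0, 0, 0]], [[-0.05, 0.11, 0.14], [0, 0, 0]], [[-0.08, 0.17, 0.14], [0, 0, 0]], [[-0.11, 0.23, 0.14], [0, 0, 0]]])

```text
time_s: 25.0
position: [0.5499, 0.0589, 0.2343]
tcp_rot: [[0.964, 0.006, -0.266], [0.266, -0.001, 0.964], [0.005, -1.0, -0.003]]
force: [0.6, -0.1, -1.0]
opening: 0.32
```

Call:
play_rows(commands=[[[-0.02, 0.04, 0], [0, 0, 0]], [[-0.04, 0.08, 0], [0, 0, 0]], [[-0.04, 0.1, 0], [0, 0, 0]], [[-0.04, 0.1, 0], [0, 0, 0]]])

```text
time_s: 25.5
position: [0.5106, 0.1588, 0.2341]
tcp_rot: [[0.963, 0.006, -0.27], [0.27, -0.001, 0.963], [0.005, -1.0, -0.003]]
force: [0.4, 0.0, -2.2]
opening: 0.317
```

```bash
cat >> h.py <<'E'
def blocks(c):
    fs=dict(o=(lambda h:(h[...,1]>125)&(h[...,0]<25),(287,223,312,250)),b=(lambda h:(h[...,1]>85)&(abs(h[...,0]-113)<12),(337,226,362,250.5)),k=(lambda h:h[...,2]<128,(362,227,390,250)))
    for n,(k,b) in fs.items():
        b=tuple(int(x) for x in b)
        for hc,rc,sz,t in comps(c,k,b):
            if max(sz)>12: print(n,'rect',(onz(c,*rc,.056)*1000).round(1),(sz*3.2).round(1),round(t,1))
        for hc,rc,sz,t in comps(c,lambda h:(h[...,2]>128)&(h[...,1]<85),(b[0]+3,235,b[2]-3,251)):
            if 6<max(sz)<12: print(n,'  white',hc.round(1),(sz*3.2).round(1),(onz(c,*hc,.056)*1000).round(1))
E
python3 - <<'E'
from h import *
c=snap('top','t8');blocks(c)
cv2.imwrite('pics/c8.png',cv2.resize(c['frame'][165:265,270:400,::-1],None,fx=6,fy=6,interpolation=2))
go((495-18,-30,170),15.5)
E
```

```text
o rect [493.7 -31.5  56. ] [41.8 62.5] 1.7
b rect [ 486.8 -196.5   56. ] [67.2 45.6] 90.0
b   white [349.3 242.7] [28.  28.8] [ 468.3 -197.6   56. ]
k rect [ 481.1 -281.    56. ] [72.8 57.6] 90.0
k   white [376.  242.9] [27.2 28. ] [ 465.6 -282.9   56. ]
t 25.55 pos [510.8 157.8 233.8] F [-0.6 -0.5 -2.3] op 28.0
 shift [-0.0338 -0.1878 -0.0638] rot [ 0.0016  0.0052 -0.0012]
```

View pics/c8.png

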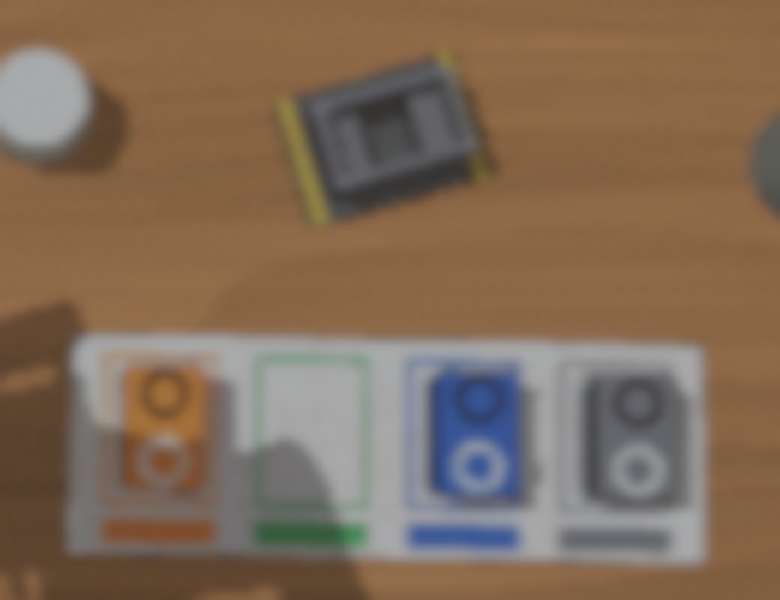

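```bash
python3 - <<'E'
from h import *
c=snap('top')
for n,p in dict(ow=(164,462),ob=(165,394),bw=(478,467),bb=(480,398),kw=(638,470),kb=(639,401)).items():
    u=(p[0]+.5)/6-.5+270;v=(p[1]+.5)/6-.5+165
    print(n,(onz(c,u,v,.056)*1000).round(1))
P=cloud(c);Q=P[168:208,312:358].reshape(-1,3);q=Q[(Q[:,2]>.035)&(Q[:,2]<.06)]
print(cv2.minAreaRect((q[:,:2]*1000).astype(np.float32)))
E
```

```text
ow [476.  -30.2  56. ]
ob [512.1 -31.7  56. ]
bw [ 469.1 -197.4   56. ]
bb [ 505.8 -199.9   56. ]
kw [ 465.4 -282.8   56. ]
kb [ 502.1 -285.    56. ]
((653.7723999023438, -160.60276794433594), (48.98906707763672, 79.14905548095703), 15.544614791870117)
```

Call:
play_rows(commands=[[[-0.007, -0.04, 0], [0, 0, 0]], [[-0.017, -0.09, 0], [0.0016, 0.005, 0]], [[-0.027, -0.14, -0.02], [0.0016, 0.005, 0]], [[-0.033, -0.175, -0.045], [0.0016, 0.005, 0]], [[-0.034, -0.187, -0.064], [0.0016, 0.005, 0]], [[-0.034, -0.187, -0.08], [0.0016, 0.005, 0]], [[-0.034, -0.187, -0.085], [0.0016, 0.005, 0]], [[-0.034, -0.187, -0.085], [0.0016, 0.005, 0]]])

```text
time_s: 26.6
position: [0.4767, -0.0302, 0.1477]
tcp_rot: [[0.964, -0.002, -0.266], [0.266, 0.0, 0.964], [-0.002, -1.0, 0.001]]
force: [-0.7, -0.1, -1.5]
opening: 0.318
```

```bash
python3 - <<'E'
from h import *
go((476.9,-29.5,139),15.5)
c=snap('side');cv2.imwrite('pics/c9.png',cv2.resize(c['frame'][190:290,240:340,::-1],None,fx=5,fy=5,interpolation=2))
E
```

```text
t 26.6 pos [476.7 -30.2 147.7] F [-0.7 -0.1 -1.5] op 27.6
 shift [ 0.0002  0.0007 -0.0087] rot [-0.0002 -0.002   0.0013]
```

View pics/c9.png

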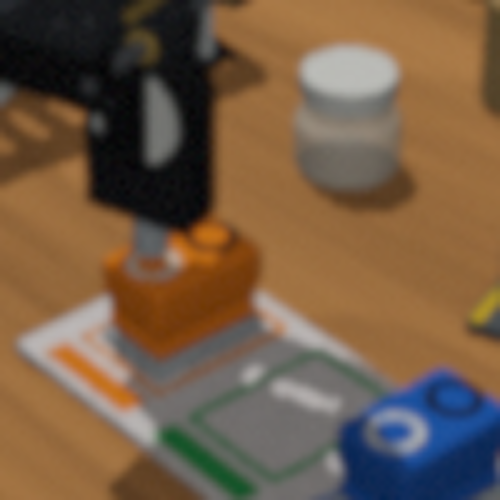

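Call:
play_rows(commands=[[[0, 0.0005, -0.004], [0, -0.002, 0]], [[0, 0.0005, -0.007], [0, -0.002, 0]], [[0, 0.0005, -0.009], [0, -0.002, 0]], [[0, 0.0005, -0.011], [0, -0.002, 0]], [[0, 0.0005, -0.012], [0, -0.002, 0]], [[0, 0.0005, -0.0125], [0, -0.002, 0]], [[0, 0.0005, -0.0125], [0, -0.002, 0]], [[0, 0.0005, -0.0125], [0, -0.002, 0]]])

```text
time_s: 27.65
position: [0.4766, -0.029, 0.1352]
tcp_rot: [[0.964, 0.0, -0.267], [0.267, 0.0, 0.964], [0.0, -1.0, 0.0]]
force: [0.1, 0.2, 3.8]
opening: 0.322
```

Call:
play_rows(commands=[[[0, 0, 0], [0, 0, 0]], [[0, 0, 0], [0, 0, 0]], [[0, 0, 0], [0, 0, 0]], [[0, 0, 0], [0, 0, 0]], [[0, 0, 0], [0, 0, 0]], [[0, 0, 0], [0, 0, 0]], [[0, 0, 0], [0, 0, 0]], [[0, 0, 0], [0, 0, 0]], [[0, 0, 0], [0, 0, 0]], [[0, 0, 0], [0, 0, 0]]])

```text
time_s: 28.9
position: [0.4765, -0.0291, 0.135]
tcp_rot: [[0.964, -0.0, -0.267], [0.267, 0.0, 0.964], [0.0, -1.0, 0.0]]
force: [-0.9, 2.7, 2.7]
opening: 0.322
```

Call:
play_rows(commands=[[[0, 0, 0], [0, 0, 0]], [[0, 0, 0], [0, 0, 0]], [[0, 0, 0], [0, 0, 0]], [[0, 0, 0], [0, 0, 0]], [[0, 0, 0], [0, 0, 0]], [[0, 0, 0], [0, 0, 0]], [[0, 0, 0], [0, 0, 0]], [[0, 0, 0], [0, 0, 0]], [[0, 0, 0], [0, 0, 0]], [[0, 0, 0], [0, 0, 0]]])

```text
time_s: 30.15
position: [0.4766, -0.0291, 0.1351]
tcp_rot: [[0.964, 0.0, -0.267], [0.267, 0.0, 0.964], [0.0, -1.0, 0.0]]
force: [-0.9, 3.2, 3.5]
opening: 0.321
```

Call:
play_rows(commands=[[[0, 0, 0], [0, 0, 0]], [[0, 0, 0], [0, 0, 0]], [[0, 0, 0], [0, 0, 0]], [[0, 0, 0], [0, 0, 0]], [[0, 0, 0], [0, 0, 0]], [[0, 0, 0], [0, 0, 0]]])

```text
time_s: 30.9
position: [0.4765, -0.0291, 0.135]
tcp_rot: [[0.964, -0.0, -0.267], [0.267, 0.0, 0.964], [0.0, -1.0, 0.0]]
force: [-1.1, 3.3, 3.0]
opening: 0.322
```

Call:
play_rows(commands=[[[0, 0, 0.006], [0, 0, 0]], [[0, 0, 0.02], [0, 0, 0]], [[0.018, -0.0008, 0.022], [0, 0, 0]], [[0.036, -0.0015, 0.02], [0, 0, 0]], [[0.036, -0.0015, 0.014], [0, 0, 0]], [[0.036, -0.0015, 0.012], [0, 0, 0]], [[0.036, -0.0015, 0.012], [0, 0, 0]]])

```text
time_s: 31.78
position: [0.5112, -0.0304, 0.1467]
tcp_rot: [[0.964, -0.002, -0.267], [0.267, 0.001, 0.964], [-0.002, -1.0, 0.001]]
force: [-0.7, 0.2, -3.0]
opening: 0.321
```

```bash
python3 - <<'E'
from h import *
go((513,-31,135),15.5)
E
```

```text
t 31.77 pos [511.2 -30.4 146.7] F [-0.7  0.2 -3. ] op 27.9
 shift [ 0.0018 -0.0006 -0.0117] rot [-0.0008 -0.0023  0.0006]
```

Call:
play_rows(commands=[[[0.0015, -0.0005, -0.003], [0, -0.002, 0]], [[0.0015, -0.0005, -0.006], [0, -0.002, 0]], [[0.0015, -0.0005, -0.008], [0, -0.002, 0]], [[0.0015, -0.0005, -0.01], [0, -0.002, 0]], [[0.0015, -0.0005, -0.011], [0, -0.002, 0]], [[0.0015, -0.0005, -0.0115], [0, -0.002, 0]], [[0.0015, -0.0005, -0.012], [0, -0.002, 0]], [[0.0015, -0.0005, -0.012], [0, -0.002, 0]]])

```text
time_s: 32.78
position: [0.5139, -0.0311, 0.1352]
tcp_rot: [[0.964, 0.002, -0.267], [0.267, 0.0, 0.964], [0.002, -1.0, -0.0]]
force: [-1.2, -0.1, 2.6]
opening: 0.315
```

Call:
play_rows(commands=[[[0, 0, 0], [0, 0, 0]], [[0, 0, 0], [0, 0, 0]], [[0, 0, 0], [0, 0, 0]], [[0, 0, 0], [0, 0, 0]], [[0, 0, 0], [0, 0, 0]], [[0, 0, 0], [0, 0, 0]], [[0, 0, 0], [0, 0, 0]], [[0, 0, 0], [0, 0, 0]], [[0, 0, 0], [0, 0, 0]], [[0, 0, 0], [0, 0, 0]]])

```text
time_s: 34.02
position: [0.514, -0.0311, 0.135]
tcp_rot: [[0.964, 0.002, -0.267], [0.267, 0.0, 0.964], [0.002, -1.0, -0.0]]
force: [-2.0, 0.5, 3.7]
opening: 0.32
```

Call:
play_rows(commands=[[[0, 0, 0], [0, 0, 0]], [[0, 0, 0], [0, 0, 0]], [[0, 0, 0], [0, 0, 0]], [[0, 0, 0], [0, 0, 0]], [[0, 0, 0], [0, 0, 0]], [[0, 0, 0], [0, 0, 0]], [[0, 0, 0], [0, 0, 0]], [[0, 0, 0], [0, 0, 0]], [[0, 0, 0], [0, 0, 0]], [[0, 0, 0], [0, 0, 0]]])

```text
time_s: 35.28
position: [0.514, -0.0311, 0.135]
tcp_rot: [[0.964, 0.002, -0.267], [0.267, 0.0, 0.964], [0.002, -1.0, -0.0]]
force: [-2.7, -0.3, 3.2]
opening: 0.319
```

Call:
play_rows(commands=[[[0, 0, 0], [0, 0, 0]], [[0, 0, 0], [0, 0, 0]], [[0, 0, 0], [0, 0, 0]], [[0, 0, 0], [0, 0, 0]], [[0, 0, 0], [0, 0, 0]], [[0, 0, 0], [0, 0, 0]]])

```text
time_s: 36.02
position: [0.514, -0.0311, 0.135]
tcp_rot: [[0.964, 0.002, -0.267], [0.267, 0.0, 0.964], [0.002, -1.0, -0.0]]
force: [-3.4, 0.7, 3.9]
opening: 0.319
```

Call:
play_rows(commands=[[[0, 0, 0.006], [0, 0, 0]], [[0, 0, 0.02], [0, 0, 0]], [[0, 0, 0.04], [0, 0, 0]], [[0, 0, 0.04], [0, 0, 0]]])

```text
time_s: 36.52
position: [0.516, -0.0316, 0.1769]
tcp_rot: [[0.964, 0.008, -0.267], [0.267, -0.001, 0.964], [0.007, -1.0, -0.003]]
force: [1.0, -0.1, -2.2]
opening: 0.318
```

```bash
python3 - <<'E'
from h import *
c=snap('top');blocks(c)
s=snap('side')
cv2.imwrite('pics/c10.png',np.hstack([cv2.resize(c['frame'][165:265,275:395,::-1],(400,333),interpolation=2),cv2.resize(s['frame'][195:345,230:410,::-1],(400,333),interpolation=2)]))
go((470,-196.7,150),15.5)
E
```

```text
o   white [291.4 247.3] [20.8 14.4] [458.3 -12.2  56. ]
b rect [ 488.1 -196.6   56. ] [45.1 65.9] 1.2
k rect [ 481.3 -273.3   56. ] [72.8 71.2] 90.0
k   white [376.4 242.7] [28.  25.6] [ 465.9 -284.5   56. ]
t 36.62 pos [514.4 -31.2 175.3] F [-0.1  0.2 -2.5] op 27.8
 shift [-0.0444 -0.1655 -0.0253] rot [0.     0.0033 0.0005]
```

View pics/c10.png

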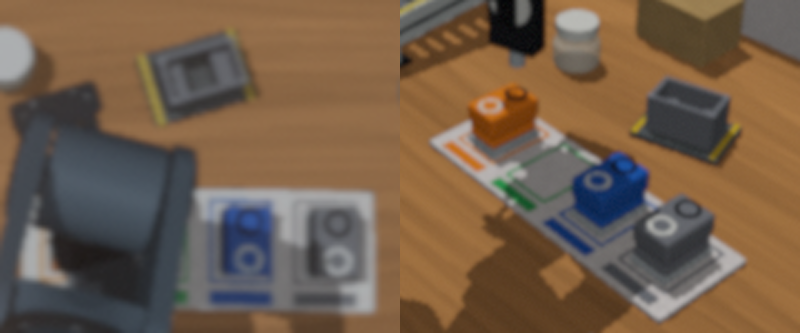

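Call:
play_rows(commands=[[[-0.012, -0.04, 0], [0, 0.003, 0]], [[-0.025, -0.09, 0], [0, 0.003, 0]], [[-0.037, -0.135, 0], [0, 0.003, 0]], [[-0.0444, -0.16, -0.005], [0, 0.003, 0]], [[-0.0444, -0.1655, -0.018], [0, 0.003, 0]], [[-0.0444, -0.1655, -0.028], [0, 0.003, 0]], [[-0.0444, -0.1655, -0.028], [0, 0.003, 0]], [[-0.0444, -0.1655, -0.028], [0, 0.003, 0]]])

```text
time_s: 37.62
position: [0.4698, -0.1956, 0.1469]
tcp_rot: [[0.963, -0.001, -0.268], [0.268, 0.001, 0.963], [-0.001, -1.0, 0.001]]
force: [-0.5, -0.6, -1.8]
opening: 0.317
```

```bash
python3 - <<'E'
from h import *
go((470,-196.7,135),15.5)
E
```

```text
t 37.62 pos [ 469.8 -195.6  146.9] F [-0.5 -0.6 -1.8] op 27.6
 shift [ 0.0002 -0.0011 -0.0119] rot [-0.0007 -0.0014 -0.001 ]
```

Call:
play_rows(commands=[[[0, -0.001, -0.003], [0, -0.001, 0]], [[0, -0.001, -0.006], [0, -0.001, 0]], [[0, -0.001, -0.008], [0, -0.001, 0]], [[0, -0.001, -0.01], [0, -0.001, 0]], [[0, -0.001, -0.011], [0, -0.001, 0]], [[0, -0.001, -0.0115], [0, -0.001, 0]], [[0, -0.001, -0.012], [0, -0.001, 0]], [[0, -0.001, -0.012], [0, -0.001, 0]]])

```text
time_s: 38.62
position: [0.4697, -0.1975, 0.1352]
tcp_rot: [[0.964, 0.0, -0.267], [0.267, 0.0, 0.964], [0.0, -1.0, 0.0]]
force: [-0.7, 1.4, 2.8]
opening: 0.319
```

Call:
play_rows(commands=[[[0, 0, 0], [0, 0, 0]], [[0, 0, 0], [0, 0, 0]], [[0, 0, 0], [0, 0, 0]], [[0, 0, 0], [0, 0, 0]], [[0, 0, 0], [0, 0, 0]], [[0, 0, 0], [0, 0, 0]], [[0, 0, 0], [0, 0, 0]], [[0, 0, 0], [0, 0, 0]], [[0, 0, 0], [0, 0, 0]], [[0, 0, 0], [0, 0, 0]]])

```text
time_s: 39.88
position: [0.4697, -0.1976, 0.135]
tcp_rot: [[0.964, -0.0, -0.267], [0.267, 0.0, 0.964], [0.0, -1.0, 0.0]]
force: [-0.6, 1.0, 3.8]
opening: 0.317
```

Call:
play_rows(commands=[[[0, 0, 0], [0, 0, 0]], [[0, 0, 0], [0, 0, 0]], [[0, 0, 0], [0, 0, 0]], [[0, 0, 0], [0, 0, 0]], [[0, 0, 0], [0, 0, 0]], [[0, 0, 0], [0, 0, 0]], [[0, 0, 0], [0, 0, 0]], [[0, 0, 0], [0, 0, 0]], [[0, 0, 0], [0, 0, 0]], [[0, 0, 0], [0, 0, 0]]])

```text
time_s: 41.12
position: [0.4696, -0.1976, 0.135]
tcp_rot: [[0.964, -0.0, -0.267], [0.267, 0.0, 0.964], [0.0, -1.0, 0.0]]
force: [-0.8, 0.7, 2.9]
opening: 0.321
```

Call:
play_rows(commands=[[[0, 0, 0], [0, 0, 0]], [[0, 0, 0], [0, 0, 0]], [[0, 0, 0], [0, 0, 0]], [[0, 0, 0], [0, 0, 0]], [[0, 0, 0], [0, 0, 0]], [[0, 0, 0], [0, 0, 0]]])

```text
time_s: 41.88
position: [0.4696, -0.1976, 0.135]
tcp_rot: [[0.964, -0.0, -0.267], [0.267, 0.0, 0.964], [0.0, -1.0, 0.0]]
force: [0.1, 2.3, 2.7]
opening: 0.325
```

Call:
play_rows(commands=[[[0, 0, 0.006], [0, 0, 0]], [[0, 0, 0.02], [0, 0, 0]], [[0.018, -0.001, 0.022], [0, 0, 0]], [[0.036, -0.002, 0.02], [0, 0, 0]], [[0.036, -0.002, 0.014], [0, 0, 0]], [[0.036, -0.002, 0.012], [0, 0, 0]], [[0.036, -0.002, 0.012], [0, 0, 0]]])

```text
time_s: 42.75
position: [0.5045, -0.1992, 0.1467]
tcp_rot: [[0.964, -0.002, -0.266], [0.266, 0.001, 0.964], [-0.001, -1.0, 0.002]]
force: [-0.0, 0.3, -2.1]
opening: 0.321
```

```bash
python3 - <<'E'
from h import *
go((506.4,-199,135),15.5)
E
```

```text
t 42.75 pos [ 504.5 -199.2  146.7] F [-0.   0.3 -2.1] op 27.9
 shift [ 0.0019  0.0002 -0.0117] rot [-0.0013 -0.0019  0.0008]
```

Call:
play_rows(commands=[[[0.001, 0.0005, -0.003], [0, -0.001, 0]], [[0.001, 0.0005, -0.006], [0, -0.001, 0]], [[0.001, 0.0005, -0.008], [0, -0.001, 0]], [[0.001, 0.0005, -0.01], [0, -0.001, 0]], [[0.001, 0.0005, -0.011], [0, -0.001, 0]], [[0.001, 0.0005, -0.0115], [0, -0.001, 0]], [[0.001, 0.0005, -0.012], [0, -0.001, 0]], [[0.001, 0.0005, -0.012], [0, -0.001, 0]]])

```text
time_s: 43.75
position: [0.5066, -0.1991, 0.1352]
tcp_rot: [[0.964, 0.001, -0.267], [0.267, 0.0, 0.964], [0.001, -1.0, 0.0]]
force: [-1.0, 0.2, 3.6]
opening: 0.321
```

Call:
play_rows(commands=[[[0, 0, 0], [0, 0, 0]], [[0, 0, 0], [0, 0, 0]], [[0, 0, 0], [0, 0, 0]], [[0, 0, 0], [0, 0, 0]], [[0, 0, 0], [0, 0, 0]], [[0, 0, 0], [0, 0, 0]], [[0, 0, 0], [0, 0, 0]], [[0, 0, 0], [0, 0, 0]], [[0, 0, 0], [0, 0, 0]], [[0, 0, 0], [0, 0, 0]]])

```text
time_s: 45.0
position: [0.5066, -0.1991, 0.135]
tcp_rot: [[0.964, 0.001, -0.267], [0.267, 0.0, 0.964], [0.001, -1.0, 0.0]]
force: [-2.3, 1.4, 3.7]
opening: 0.323
```

Call:
play_rows(commands=[[[0, 0, 0], [0, 0, 0]], [[0, 0, 0], [0, 0, 0]], [[0, 0, 0], [0, 0, 0]], [[0, 0, 0], [0, 0, 0]], [[0, 0, 0], [0, 0, 0]], [[0, 0, 0], [0, 0, 0]], [[0, 0, 0], [0, 0, 0]], [[0, 0, 0], [0, 0, 0]], [[0, 0, 0], [0, 0, 0]], [[0, 0, 0], [0, 0, 0]]])

```text
time_s: 46.25
position: [0.5066, -0.1991, 0.135]
tcp_rot: [[0.964, 0.001, -0.267], [0.267, 0.0, 0.964], [0.001, -1.0, 0.0]]
force: [-1.5, 0.7, 2.9]
opening: 0.319
```

Call:
play_rows(commands=[[[0, 0, 0], [0, 0, 0]], [[0, 0, 0], [0, 0, 0]], [[0, 0, 0], [0, 0, 0]], [[0, 0, 0], [0, 0, 0]], [[0, 0, 0], [0, 0, 0]], [[0, 0, 0], [0, 0, 0]]])

```text
time_s: 47.0
position: [0.5066, -0.1991, 0.135]
tcp_rot: [[0.964, 0.001, -0.267], [0.267, 0.0, 0.964], [0.001, -1.0, 0.0]]
force: [-2.3, 1.2, 2.8]
opening: 0.319
```

Call:
play_rows(commands=[[[0, 0, 0.006], [0, 0, 0]], [[0, 0, 0.02], [0, 0, 0]], [[0, 0, 0.04], [0, 0, 0]], [[0, 0, 0.04], [0, 0, 0]]])

```text
time_s: 47.5
position: [0.5083, -0.2, 0.177]
tcp_rot: [[0.964, 0.006, -0.267], [0.267, -0.003, 0.964], [0.005, -1.0, -0.004]]
force: [-0.5, 0.1, -2.9]
opening: 0.318
```

```bash
python3 - <<'E'
from h import *
c=snap('top')
s=snap('side')
for n,m in (('o',(470.5,-29.5)),):pass
# grey ring and orange/blue rings in both views
for cam,b in ((c,(366,236,388,252)),(c,(288,236,306,251))):
  for hc,rc,sz,t in comps(cam,lambda h:(h[...,2]>125)&(h[...,1]<90),b):
    if 5<max(sz)<12: print('top',(sz*3.2).round(1),(onz(cam,*hc,.056)*1000).round(1))
sidering((255,225,300,260),.056,s);sidering((300,260,340,290),.056,s);sidering((335,280,365,310),.056,s)
go((466.3,-282.1,150),15.5)
E
```

```text
ring [270.2 242.2] [ 6.8 11.2] [477.7 -30.1  56. ]
ring [293.5 254.4] [12.  12.5] [ 484.8 -103.9   56. ]
ring [259.  254.3] [ 9.2 11.2] [426.4 -49.5  56. ]
ring [343.1 285.1] [10.7  8. ] [ 486.1 -254.3   56. ]
t 47.6 pos [ 506.9 -199.2  175.3] F [-0.4 -0.1 -2.8] op 27.4
 shift [-0.0406 -0.0829 -0.0253] rot [0.0002 0.002  0.0005]
```

```bash
python3 - <<'E'
from h import *
c=snap('top')
s=snap('side')
cv2.imwrite('pics/c11.png',np.hstack([cv2.resize(c['frame'][165:265,275:395,::-1],(400,333),interpolation=2),cv2.resize(s['frame'][195:345,230:410,::-1],(400,333),interpolation=2)]))
E
```

```text
(no output)
```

View pics/c11.png

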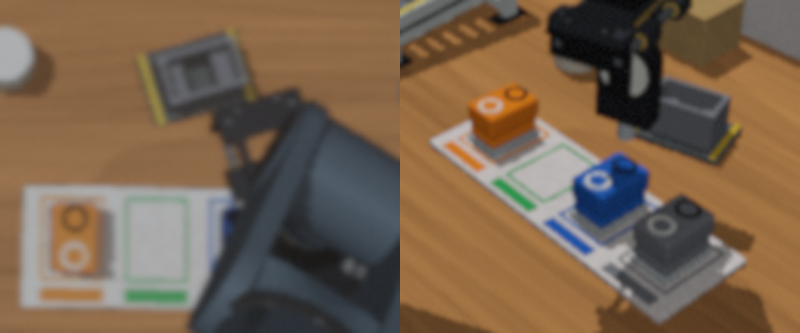

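Shows everything still in place: orange ring at about (490,105), grey in its outline at (662,225); grey was only shaded. On to grey white.

Call:
play_rows(commands=[[[-0.015, -0.03, 0], [0, 0.002, 0]], [[-0.032, -0.065, 0], [0, 0.002, 0]], [[-0.0406, -0.0829, -0.005], [0, 0.002, 0]], [[-0.0406, -0.0829, -0.018], [0, 0.002, 0]], [[-0.0406, -0.0829, -0.028], [0, 0.002, 0]], [[-0.0406, -0.0829, -0.028], [0, 0.002, 0]], [[-0.0406, -0.0829, -0.028], [0, 0.002, 0]]])

```text
time_s: 48.58
position: [0.4664, -0.2812, 0.1469]
tcp_rot: [[0.963, -0.001, -0.268], [0.268, 0.001, 0.963], [-0.001, -1.0, 0.001]]
force: [-0.7, 0.3, -1.8]
opening: 0.319
```

```bash
python3 - <<'E'
from h import *
go((466.3,-282.1,135),15.5)
E
```

```text
t 48.58 pos [ 466.4 -281.2  146.9] F [-0.7  0.3 -1.8] op 27.7
 shift [-0.0001 -0.0009 -0.0119] rot [-0.0006 -0.0012 -0.0007]
```

Call:
play_rows(commands=[[[0, -0.001, -0.003], [0, -0.001, 0]], [[0, -0.001, -0.006], [0, -0.001, 0]], [[0, -0.001, -0.008], [0, -0.001, 0]], [[0, -0.001, -0.01], [0, -0.001, 0]], [[0, -0.001, -0.011], [0, -0.001, 0]], [[0, -0.001, -0.0115], [0, -0.001, 0]], [[0, -0.001, -0.012], [0, -0.001, 0]], [[0, -0.001, -0.012], [0, -0.001, 0]]])

```text
time_s: 49.58
position: [0.466, -0.283, 0.1353]
tcp_rot: [[0.964, 0.0, -0.267], [0.267, 0.0, 0.964], [0.0, -1.0, 0.0]]
force: [-1.2, 1.2, 2.5]
opening: 0.321
```

Call:
play_rows(commands=[[[0, 0, 0], [0, 0, 0]], [[0, 0, 0], [0, 0, 0]], [[0, 0, 0], [0, 0, 0]], [[0, 0, 0], [0, 0, 0]], [[0, 0, 0], [0, 0, 0]], [[0, 0, 0], [0, 0, 0]], [[0, 0, 0], [0, 0, 0]], [[0, 0, 0], [0, 0, 0]], [[0, 0, 0], [0, 0, 0]], [[0, 0, 0], [0, 0, 0]]])

```text
time_s: 50.82
position: [0.466, -0.283, 0.135]
tcp_rot: [[0.964, -0.0, -0.267], [0.267, 0.0, 0.964], [0.0, -1.0, 0.0]]
force: [-1.3, 0.7, 3.6]
opening: 0.321
```

Call:
play_rows(commands=[[[0, 0, 0], [0, 0, 0]], [[0, 0, 0], [0, 0, 0]], [[0, 0, 0], [0, 0, 0]], [[0, 0, 0], [0, 0, 0]], [[0, 0, 0], [0, 0, 0]], [[0, 0, 0], [0, 0, 0]], [[0, 0, 0], [0, 0, 0]], [[0, 0, 0], [0, 0, 0]], [[0, 0, 0], [0, 0, 0]], [[0, 0, 0], [0, 0, 0]]])

```text
time_s: 52.08
position: [0.4661, -0.283, 0.135]
tcp_rot: [[0.964, -0.0, -0.267], [0.267, 0.0, 0.964], [0.0, -1.0, 0.0]]
force: [-0.1, 0.1, 2.7]
opening: 0.322
```

Call:
play_rows(commands=[[[0, 0, 0], [0, 0, 0]], [[0, 0, 0], [0, 0, 0]], [[0, 0, 0], [0, 0, 0]], [[0, 0, 0], [0, 0, 0]], [[0, 0, 0], [0, 0, 0]], [[0, 0, 0], [0, 0, 0]]])

```text
time_s: 52.82
position: [0.466, -0.283, 0.135]
tcp_rot: [[0.964, -0.0, -0.267], [0.267, 0.0, 0.964], [-0.0, -1.0, 0.0]]
force: [-0.6, 1.2, 3.2]
opening: 0.319
```

Call:
play_rows(commands=[[[0, 0, 0.006], [0, 0, 0]], [[0, 0, 0.02], [0, 0, 0]], [[0.018, -0.001, 0.022], [0, 0, 0]], [[0.036, -0.002, 0.02], [0, 0, 0]], [[0.036, -0.002, 0.014], [0, 0, 0]], [[0.036, -0.002, 0.012], [0, 0, 0]], [[0.036, -0.002, 0.012], [0, 0, 0]]])

```text
time_s: 53.7
position: [0.501, -0.2846, 0.1466]
tcp_rot: [[0.964, -0.002, -0.266], [0.266, 0.002, 0.964], [-0.001, -1.0, 0.002]]
force: [-0.7, 0.2, -2.4]
opening: 0.318
```

```bash
python3 - <<'E'
from h import *
go((502.8,-284,135),15.5)
E
```

```text
t 53.7 pos [ 501.  -284.6  146.6] F [-0.7  0.2 -2.4] op 27.6
 shift [ 0.0018  0.0006 -0.0116] rot [-0.0015 -0.0017  0.0008]
```

Call:
play_rows(commands=[[[0.001, 0.0005, -0.003], [0, -0.001, 0]], [[0.001, 0.0005, -0.006], [0, -0.001, 0]], [[0.001, 0.0005, -0.008], [0, -0.001, 0]], [[0.001, 0.0005, -0.01], [0, -0.001, 0]], [[0.001, 0.0005, -0.011], [0, -0.001, 0]], [[0.001, 0.0005, -0.0115], [0, -0.001, 0]], [[0.001, 0.0005, -0.012], [0, -0.001, 0]], [[0.001, 0.0005, -0.012], [0, -0.001, 0]]])

```text
time_s: 54.7
position: [0.5029, -0.2845, 0.1352]
tcp_rot: [[0.964, 0.001, -0.267], [0.267, 0.0, 0.964], [0.001, -1.0, 0.0]]
force: [-0.6, -0.3, 3.4]
opening: 0.32
```

Call:
play_rows(commands=[[[0, 0, 0], [0, 0, 0]], [[0, 0, 0], [0, 0, 0]], [[0, 0, 0], [0, 0, 0]], [[0, 0, 0], [0, 0, 0]], [[0, 0, 0], [0, 0, 0]], [[0, 0, 0], [0, 0, 0]], [[0, 0, 0], [0, 0, 0]], [[0, 0, 0], [0, 0, 0]], [[0, 0, 0], [0, 0, 0]], [[0, 0, 0], [0, 0, 0]]])

```text
time_s: 55.95
position: [0.503, -0.2845, 0.135]
tcp_rot: [[0.964, 0.001, -0.267], [0.267, 0.0, 0.964], [0.001, -1.0, 0.0]]
force: [-2.7, 0.5, 2.6]
opening: 0.319
```

Call:
play_rows(commands=[[[0, 0, 0], [0, 0, 0]], [[0, 0, 0], [0, 0, 0]], [[0, 0, 0], [0, 0, 0]], [[0, 0, 0], [0, 0, 0]], [[0, 0, 0], [0, 0, 0]], [[0, 0, 0], [0, 0, 0]], [[0, 0, 0], [0, 0, 0]], [[0, 0, 0], [0, 0, 0]], [[0, 0, 0], [0, 0, 0]], [[0, 0, 0], [0, 0, 0]]])

```text
time_s: 57.2
position: [0.503, -0.2845, 0.135]
tcp_rot: [[0.964, 0.001, -0.267], [0.267, 0.0, 0.964], [0.001, -1.0, 0.0]]
force: [-3.5, 0.2, 2.4]
opening: 0.318
```

Call:
play_rows(commands=[[[0, 0, 0], [0, 0, 0]], [[0, 0, 0], [0, 0, 0]], [[0, 0, 0], [0, 0, 0]], [[0, 0, 0], [0, 0, 0]], [[0, 0, 0], [0, 0, 0]], [[0, 0, 0], [0, 0, 0]]])

```text
time_s: 57.95
position: [0.503, -0.2845, 0.135]
tcp_rot: [[0.964, 0.001, -0.267], [0.267, 0.0, 0.964], [0.001, -1.0, 0.0]]
force: [-2.3, 0.0, 2.4]
opening: 0.316
```

Call:
play_rows(commands=[[[0, 0, 0.006], [0, 0, 0]], [[0, 0, 0.02], [0, 0, 0]], [[0, 0, 0.05], [0, 0, 0]], [[0, 0, 0.09], [0, 0, 0]], [[0, 0, 0.09], [0, 0, 0]]])

```text
time_s: 58.58
position: [0.5055, -0.2863, 0.229]
tcp_rot: [[0.964, 0.009, -0.267], [0.267, -0.006, 0.964], [0.007, -1.0, -0.008]]
force: [0.2, -0.7, -2.1]
opening: 0.317
```

```bash
python3 - <<'E'
from h import *
c=snap('top');P=cloud(c);Q=P[168:208,312:358].reshape(-1,3);q=Q[(Q[:,2]>.035)&(Q[:,2]<.06)]
print(len(q),cv2.minAreaRect((q[:,:2]*1000).astype(np.float32)))
go((654.4,-160.3,185),15.5)
E
```

```text
195 ((653.6689453125, -160.77749633789062), (49.440738677978516, 78.91783142089844), 15.807096481323242)
t 58.62 pos [ 504.2 -285.2  226.8] F [ 0.6 -0.1 -1.8] op 28.1
 shift [ 0.1502  0.1249 -0.0418] rot [0.0027 0.005  0.0005]
```

Call:
play_rows(commands=[[[0.03, 0.025, 0], [0, 0, 0]], [[0.065, 0.055, 0], [0.002, 0.005, 0]], [[0.1, 0.085, 0], [0.002, 0.005, 0]], [[0.135, 0.112, -0.01], [0.002, 0.005, 0]], [[0.15, 0.125, -0.025], [0.002, 0.005, 0]], [[0.15, 0.125, -0.042], [0.002, 0.005, 0]], [[0.15, 0.125, -0.06], [0.002, 0.005, 0]], [[0.15, 0.125, -0.06], [0.002, 0.005, 0]], [[0.15, 0.125, -0.06], [0.002, 0.005, 0]]])

```text
time_s: 59.75
position: [0.6527, -0.1606, 0.1653]
tcp_rot: [[0.964, -0.004, -0.265], [0.265, 0.002, 0.964], [-0.003, -1.0, 0.003]]
force: [-0.8, 0.1, -1.8]
opening: 0.32
```

```bash
python3 - <<'E'
from h import *
go((654.4,-160.3,92.7),15.5)
s=snap('side');cv2.imwrite('pics/c12.png',cv2.resize(s['frame'][170:290,310:410,::-1],None,fx=4,fy=4,interpolation=2))
E
```

```text
t 59.75 pos [ 652.7 -160.6  165.3] F [-0.8  0.1 -1.8] op 27.8
 shift [ 0.0017  0.0003 -0.0726] rot [-0.0021 -0.0039  0.002 ]
```

View pics/c12.png

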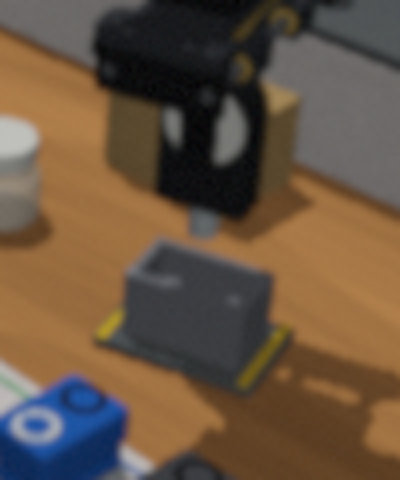

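Call:
play_rows(commands=[[[0.0012, 0, -0.015], [-0.002, -0.004, 0.002]], [[0.0012, 0, -0.03], [-0.002, -0.004, 0.002]], [[0.0012, 0, -0.043], [-0.002, -0.004, 0.002]], [[0.0012, 0, -0.048], [-0.002, -0.004, 0.002]], [[0.0012, 0, -0.048], [-0.002, -0.004, 0.002]], [[0.0012, 0, -0.048], [-0.002, -0.004, 0.002]]])

```text
time_s: 60.55
position: [0.6547, -0.1596, 0.1175]
tcp_rot: [[0.963, 0.001, -0.269], [0.269, -0.0, 0.963], [0.001, -1.0, -0.0]]
force: [-1.0, 0.1, -2.7]
opening: 0.318
```

```bash
python3 - <<'E'
from h import *
go((654.4,-160.3,92.7),15.5)
E
```

```text
t 60.55 pos [ 654.7 -159.6  117.5] F [-1.   0.1 -2.7] op 27.7
 shift [-0.0003 -0.0007 -0.0248] rot [ 0.0001  0.0009 -0.0015]
```

Call:
play_rows(commands=[[[0, -0.0005, -0.004], [0, 0, -0.001]], [[0, -0.0005, -0.008], [0, 0, -0.001]], [[0, -0.0005, -0.012], [0, 0, -0.001]], [[0, -0.0005, -0.016], [0, 0, -0.001]], [[0, -0.0005, -0.019], [0, 0, -0.001]], [[0, -0.0005, -0.021], [0, 0, -0.001]], [[0, -0.0005, -0.021], [0, 0, -0.001]]])

```text
time_s: 61.42
position: [0.6542, -0.16, 0.0958]
tcp_rot: [[0.964, -0.0, -0.268], [0.268, 0.0, 0.964], [-0.0, -1.0, 0.001]]
force: [-0.4, 0.0, -2.1]
opening: 0.318
```

Call:
play_rows(commands=[[[0, 0, -0.001], [0, 0, 0]], [[0, 0, -0.002], [0, 0, 0]], [[0, 0, -0.003], [0, 0, 0]], [[0, 0, -0.0035], [0, 0, 0]], [[0, 0, -0.0035], [0, 0, 0]]])

```text
time_s: 62.05
position: [0.6542, -0.16, 0.0927]
tcp_rot: [[0.964, -0.0, -0.268], [0.268, 0.0, 0.964], [0.0, -1.0, 0.0]]
force: [-0.2, 1.3, -1.0]
opening: 0.319
```

Seating; release to about 50 mm and lift straight, then go to a clear place.

Call:
play_rows(commands=[[[0, 0, 0], [0, 0, 0]], [[0, 0, 0], [0, 0, 0]], [[0, 0, 0], [0, 0, 0]], [[0, 0, 0], [0, 0, 0]], [[0, 0, 0.01], [0, 0, 0]], [[0, 0, 0.03], [0, 0, 0]], [[0, 0, 0.06], [0, 0, 0]], [[0, 0, 0.1], [0, 0, 0]], [[0, 0, 0.14], [0, 0, 0]]], gripper=0.055)

```text
time_s: 63.18
position: [0.6544, -0.16, 0.2355]
tcp_rot: [[0.963, 0.002, -0.268], [0.268, -0.0, 0.963], [0.002, -1.0, -0.001]]
force: [1.3, -0.4, 0.2]
opening: 0.629
```

Call:
play_rows(commands=[[[-0.02, 0.05, 0.02], [0, 0, 0]], [[-0.05, 0.11, 0.02], [0, 0, 0]], [[-0.08, 0.16, 0.02], [0, 0, 0]], [[-0.11, 0.22, 0.02], [0, 0, 0]], [[-0.14, 0.27, 0.03], [0, 0, 0]], [[-0.16, 0.33, 0.04], [0, 0, 0]], [[-0.16, 0.36, 0.04], [0, 0, 0]], [[-0.16, 0.36, 0.04], [0, 0, 0]], [[-0.16, 0.36, 0.04], [0, 0, 0]]])

```text
time_s: 64.3
position: [0.4944, 0.1996, 0.2734]
tcp_rot: [[0.963, 0.001, -0.268], [0.268, -0.0, 0.963], [0.001, -1.0, -0.0]]
force: [0.6, -0.1, 0.4]
opening: 0.634
```

```bash
python3 - <<'E'
from h import *
c=snap('top');s=snap('side');blocks(c)
P=cloud(c);Q=P[168:208,312:358].reshape(-1,3)
for z0,z1 in((.105,.14),(.035,.06)):
  q=Q[(Q[:,2]>z0)&(Q[:,2]<z1)];print(len(q),cv2.minAreaRect((q[:,:2]*1000).astype(np.float32)),q[:,2].max())
cv2.imwrite('pics/c13.png',np.hstack([cv2.resize(c['frame'][155:265,270:440,::-1],(400,333),interpolation=2),cv2.resize(s['frame'][180:345,230:430,::-1],(400,333),interpolation=2)]))
st=read_state();print(st['time_s'],st['position'],st['force'],st['opening'])
E
```

```text
o rect [493.3 -31.7  56. ] [62.4 40.8] 90.0
o   white [289.9 239.8] [32.8  1.6] [482.4  -7.9  56. ]
o   white [296.2 240.7] [19.9 27.5] [478.9 -28.1  56. ]
b rect [ 486.8 -196.5   56. ] [67.2 45.6] 90.0
b   white [349.3 242.7] [28.8 27.2] [ 468.4 -197.5   56. ]
k rect [ 481.1 -281.    56. ] [57.6 72.8] -0.0
k   white [376.  242.8] [27.2 28. ] [ 465.6 -282.9   56. ]
163 ((653.2883911132812, -160.4176788330078), (28.179899215698242, 55.63673782348633), 15.741499900817871) 0.13164772029580418
152 ((653.7808837890625, -160.916259765625), (49.59519577026367, 80.14012908935547), 15.378244400024414) 0.05948388077505884
64.4 [0.49454451 0.19893281 0.27293451] [-0.12681951  0.28603096 -0.0252228 ] 0.6320647972990976
```

View pics/c13.png

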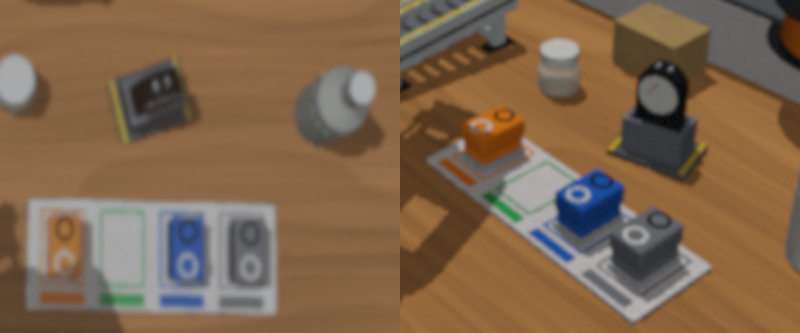

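```bash
python3 -c "
from rig import *
print(hand_in())"
```

```text
the job is handed in; nothing more can be done
None
```

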